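# Weigh a customer's fudge and chocolate logs on the beam scale

### The arm

A 6-joint arm with a two-finger parallel gripper is mounted at the origin on a cart in front of the work surface, level with it; the furniture and walls round the work are solid. World frame = base frame: x ahead of the robot, y to its left, z up, the work surface at z = 0. Lengths are in m, angles in rad, forces in N, time in s.
With the tool pointing down it reaches from about 0.25 to 0.725 m from the base axis. Payload 4 kg.
Tool frame: the origin (TCP) lies midway between the tips of the shut fingers; the grasp point (between the pads) lies bot.pinch_z behind it (bot.pinch_z is the distance from the TCP to the grasp point, in m); z points along the fingers, y is the line along which they close (so a half turn about z gives the same grasp; the last joint's range is limited). The gripper opens to 85 mm and grips with 20 to 120 N. Pads are 22 mm wide; open, the fingers measure 114 mm over their backs; the gripper's body (76 mm by 85 mm) begins 54 mm behind the grasp point. The pads swing forward as they close: fully open they stand 13 mm farther back than shut.
Start: joints at [1.254, 0.241, 0.005, 1.335, 0, 1.571], TCP at [0.156, 0.475, 0.231] pointing down, gripper open.
Joint ranges: [-2.72, 2.72], [-1.05, 1.87], [-1.09, 1.28], [-1.99, 2.15], [-1.42, 1.44], [-3.14, 3.14]. Speed limits (rad/s): [2.79, 2.79, 3.14, 3.14, 3.14, 3.14].

### API

Orientations are given as a unit quaternion [x, y, z, w].
In Python, from workcell import bot, eyes, sensors gives the robot as it stands (bot), with the cameras (eyes) and the readings (sensors).
- The arm moves only by the tool jog_arm, called after ">>>" by a JSON object that holds its "method" and its "body", one argument or row to a line. Schema: {"type":"object","properties":{"plan":{"type":"array","items":{"type":"object","properties":{"rot":{"type":"array","items":{"type":"number"},"minItems":3,"maxItems":3},"xyz":{"type":"array","items":{"type":"number"},"minItems":3,"maxItems":3},"aperture":{"type":"number"}},"additionalProperties":false,"required":["aperture"]},"minItems":1,"maxItems":10},"only":{"type":"string"},"quiet":{"type":"boolean"},"lines":{"type":"string"}},"required":["plan"],"additionalProperties":false}. plan is a list of rows, 1 to 10 of them, each an object with the fields rot (a list: a rotation vector rx, ry, rz in fractions of the full range, 1 being 360 degrees), xyz (a list: dx, dy, dz in parts of the range, where 1.0 means 600 mm), aperture (the finger opening in m); a field left out counts as zero (the opening has to be given); each row is the pose to reach, as a shift and turn from the pose commanded when the call began, along the tool's axes at that moment; what a row does not reach only later rows make up. A row lasts 1/8 s, in which the tool goes at most 0.0625 m and 0.188 rad, less where a joint would pass 70% of its speed; a pose out of reach is approached as far as the arm can. The fingers move at their own pace and stop on an object; the grip force is fixed at half the most. Time passes only in rows, so rows that do not move let the fingers close. The tool returns the time, the measured TCP pose, the force, the opening and the grip force at its end. only (a regular expression) keeps the lines of the reply that match it, lines (a string "A,B") keeps lines A to B, and quiet returns only ok. Shift and turn numbers lie between -1 and 1, and a call with a number outside is refused. Input that does not fit is refused with a message, and nothing moves.
- sensors.get_obs(): the state, without advancing time (a new reading comes with each control period).
- eyes.camera(name): name is "scene" or "top"; returns the picture (420x560x3 uint8, red, green, blue); there is no depth.
- eyes.calibration(name): a dict with "mtx" (3x3 intrinsics, pixels), "R" (3x3) and "t" (3): a world point X has camera coordinates R X + t. Camera axes: x right, y down, z forward; pixel columns grow to the right and rows downward; lengths in m; the calibration is good to about 2 mm. A picture is of the moment at which its call begins. calibration takes no time and is no camera call.
- bot.job_done(): hands the job in; it is judged then, once.
The state is a dict: "clock": time; "joint_pos": joint angles; "joint_vel": joint speeds; "tau": joint torques, N m; "eef_pos": TCP position; "tool_rot": TCP orientation; "ft_force": force on the tool from outside, world axes, zero at the start; "ft_torque": the same for the moment, N m; "grip_width": finger opening in m; "grasp_force": force on a finger pad.
Only numpy, scipy, OpenCV 4.12 (cv2) and the standard library are available. Lean on these libraries where they do the work, as an engineer would, in place of code of your own. Each camera call takes 0.05 s, during which the arm holds its last target. There are 200 camera calls.

### The job

Weigh the customer's order: tip all the fudge from the steel cup into the scale's pan and stand the cup upright on its coaster again, and put every chocolate log from the marble slab into the pan as well. When the whole order is in the pan, slide the brass poise along the beam until the pointer rests, untouched, on the dark centre band; then ring the bell for the customer. Leave the jar and the card stand where they are.

Things in the scene. Friction and masses are not known exactly. Their poses are not given: they have to be found in the camera images.
- scale: Fixed counter scale. Grey foot 100 x 400 x 24 mm; origin on the counter straight below the beam's pivot; x axis across the scale (away from the robot at yaw 0), y axis along the beam from pan to pointer, z up. The pan is on the -y side (centre 100 mm from the pivot), the beam on the +y side. Its yaw is within 0.15 rad of 0.
- pan: Steel pan of the scale, open rectangular tray 134 (x) x 126 (y) x 42 mm high, 4 mm walls and floor; origin at the centre of its underside, about 72 mm above the counter; axes as the scale's. It only moves up and down, up to 12 mm either way, linked to the beam (100 mm x beam angle, down when the beam's poise end rises). Where things lie in it does not matter.
- beam (a joint): Angle of the beam (rad), stops at -0.12 and +0.12; 0 = level, pointer centred. Positive: the pointer end is up (the load is too heavy for the poise: move the poise outwards, +y). Negative: the pointer end is down (poise too far out). Off the stops, 1 mm of poise travel changes it by 0.0075 rad. Pivot 105 mm above the counter. Settles in 2 s.
- beam_tip (a point): Tip of the dark pointer at the +y end of the beam, 236 mm from the pivot; it swings up and down in front of the white index plate fixed to the foot; it is centred when it is 105 mm above the counter, on the middle of the dark band of the plate (13 mm high, so it covers beam angles to about 0.03 rad either way).
- poise (a joint): Position of the brass poise along the notched beam (m): 0 (35 mm from the pivot) to 0.16 outwards, along the scale's +y. The notches are marks every 10 mm; the poise slides smoothly with 0.6 N friction and stays where it is left. It weighs 100 g. With the pan empty the beam balances with the poise at 0; each 10 g of load needs 10 mm more travel.
- poise_grip (a point): Point to grip the poise: on its upright brass fin, 10 mm thick across the beam (x), 20 mm along it (y), which reaches 15 mm above this point; the poise's body, 24 x 24 mm, begins 23 mm below this point. This point is 40 mm above the beam's centre line, and tilts with the beam.
- cup: Loose steel scuttle-shaped cup, 140 g: a box 62 (x) x 62 (y) x 46 mm, open on top, whose -x side is a spout ramp rising at 25 degrees to a lip 77 mm from the origin in -x and 26 mm up. Walls 4 mm. Origin: centre of the box's underside. Grip across the 62 mm width (y). Starts on the coaster, spout towards the robot within 0.5 rad. The fudge slides out when the spout is tipped down 50 to 60 degrees.
- coaster: Fixed round cork coaster, 116 mm across, 5 mm thick; origin at the centre of its underside. The cup stands on it.
- board: Fixed pale marble slab 110 x 140 x 10 mm; origin at the centre of its underside. The chocolate logs start on it.
- bell_plunger (a joint): Press of the plunger on the fixed service bell (m), 0 up to 0.004 fully down; spring 2 N per mm.
- bell_top (a point): Top of the bell's plunger (14 mm across), 60 mm above the counter.
- nib_jar: Bystander: loose glass jar with cork lid, 65 mm across, 110 mm high; origin at the centre of its underside.
- card_stand: Bystander: loose oak block with an upright card, 24 x 85 x 57 mm high; origin at the centre of its underside.
- fudge_0: Fudge piece, a brown block 16 x 16 x 14 mm, 12 g, origin at the centre of its underside; 4 to 7 pieces lie in the cup, the others are absent (None).
- fudge_1: Fudge piece, a brown block 16 x 16 x 14 mm, 12 g, origin at the centre of its underside; 4 to 7 pieces lie in the cup, the others are absent (None).
- fudge_2: Fudge piece, a brown block 16 x 16 x 14 mm, 12 g, origin at the centre of its underside; 4 to 7 pieces lie in the cup, the others are absent (None).
- fudge_3: Fudge piece, a brown block 16 x 16 x 14 mm, 12 g, origin at the centre of its underside; 4 to 7 pieces lie in the cup, the others are absent (None).
- fudge_4: Fudge piece, a brown block 16 x 16 x 14 mm, 12 g, origin at the centre of its underside; 4 to 7 pieces lie in the cup, the others are absent (None).
- fudge_5: Fudge piece, a brown block 16 x 16 x 14 mm, 12 g, origin at the centre of its underside; 4 to 7 pieces lie in the cup, the others are absent (None).
- fudge_6: Fudge piece, a brown block 16 x 16 x 14 mm, 12 g, origin at the centre of its underside; 4 to 7 pieces lie in the cup, the others are absent (None).
- log_0: Chocolate log 19 (x) x 42 (y) x 16 mm, rounded on top, 10 to 16 g, origin at the centre of its underside; 2 to 4 lie on the slab, the others are absent (None). Grip across the 19 mm width.
- log_1: Chocolate log 19 (x) x 42 (y) x 16 mm, rounded on top, 10 to 16 g, origin at the centre of its underside; 2 to 4 lie on the slab, the others are absent (None). Grip across the 19 mm width.
- log_2: Chocolate log 19 (x) x 42 (y) x 16 mm, rounded on top, 10 to 16 g, origin at the centre of its underside; 2 to 4 lie on the slab, the others are absent (None). Grip across the 19 mm width.
- log_3: Chocolate log 19 (x) x 42 (y) x 16 mm, rounded on top, 10 to 16 g, origin at the centre of its underside; 2 to 4 lie on the slab, the others are absent (None). Grip across the 19 mm width.

How it is judged:
By the outcome, as a careful person would: the job done as asked, in the order asked, and still so for the second after the job is handed in, with the robot touching nothing.
Of fudge_0, fudge_1, fudge_2, fudge_3, fudge_4, fudge_5, fudge_6 only 4 to 7 are there at a start; the rules pass over those that are not, and their reading is None.
Of log_0, log_1, log_2, log_3 only 2 to 4 are there at a start; the rules pass over those that are not, and their reading is None.
At some moment in a run one of log_0, log_1, log_2, log_3 may be knocked a few centimetres aside while the robot is not near it.
It also fails if it takes over 210 s, if anything falls off the work surface, if the arm or the gripper's body presses on something with over 40 N, if the wrist force passes 120 N, or if a joint passes its speed limit or range.

## Working session

There is one attempt and no reset: what is moved stays moved. The work goes in short steps, Python scripts to look and compute and a tool call to move; the robot and the scene stay as the last step left them, time stands still between calls to the robot, and variables do not carry over. Pictures are saved under pics/ and viewed, at most 14 in all, crops included, and the job is handed in when it is done.

```bash
ls; mkdir -p pics; python3 - <<'E'
from workcell import bot, eyes, sensors
import cv2
for n in ("scene","top"):
    im=eyes.camera(n); cv2.imwrite(f"pics/{n}0.png",im[:,:,::-1])
    c=eyes.calibration(n); print(n,c)
print(bot.pinch_z,sensors.get_obs())
E
```

```text
pics
workcell.py
scene {'mtx': array([[529.24989573,   0.        , 264.28981095],
       [  0.        , 529.24989573, 210.01261969],
       [  0.        ,   0.        ,   1.        ]]), 'R': array([[-0.5651375 , -0.82489476, -0.01297115],
       [-0.31764466,  0.23207591, -0.91937079],
       [ 0.76139443, -0.51545069, -0.39317821]]), 't': array([0.31347891, 0.24344052, 1.19416895])}
top {'mtx': array([[429.15141046,   0.        , 275.21180508],
       [  0.        , 429.15141046, 204.81502371],
       [  0.        ,   0.        ,   1.        ]]), 'R': array([[-0.01891093, -0.99982054, -0.00112324],
       [-0.9867886 ,  0.01884522, -0.16091339],
       [ 0.16090568, -0.00193463, -0.98696789]]), 't': array([0.04859667, 0.50349482, 1.27309789])}
0.0187 {'clock': 0.1, 'joint_pos': array([1.25398578e+00, 2.41342442e-01, 3.86909920e-03, 1.33520518e+00,
       4.69355962e-06, 1.57080041e+00]), 'joint_vel': array([ 2.16173299e-04, -1.43368704e-03,  1.49380492e-03, -3.01046944e-04,
        5.01027300e-05, -3.08845050e-04]), 'tau': array([-1.02449339e-04, -3.73137116e+01,  2.53009862e+01,  1.08175873e-02,
       -1.31997189e-05,  1.88415086e-06]), 'eef_pos': array([0.15559199, 0.47458248, 0.23050346]), 'tool_rot': array([ 1.57745595e-01,  9.87479337e-01, -9.28944071e-04, -1.50767473e-04]), 'ft_force': array([-0.19955905, -0.05747387, -1.03022561]), 'ft_torque': array([-0.01422349,  0.00813128,  0.05162428]), 'grasp_force': 0.0, 'grip_width': 0.08532262473703099}
```

View pics/scene0.png

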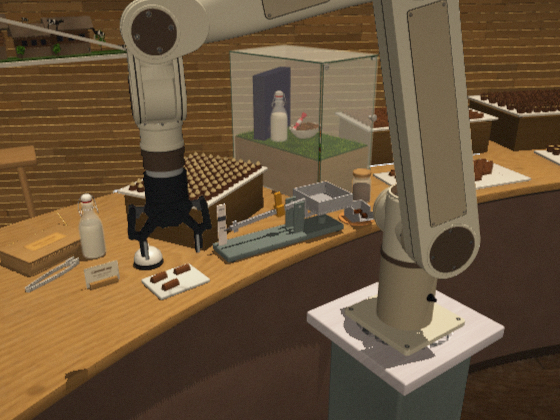

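View pics/top0.png

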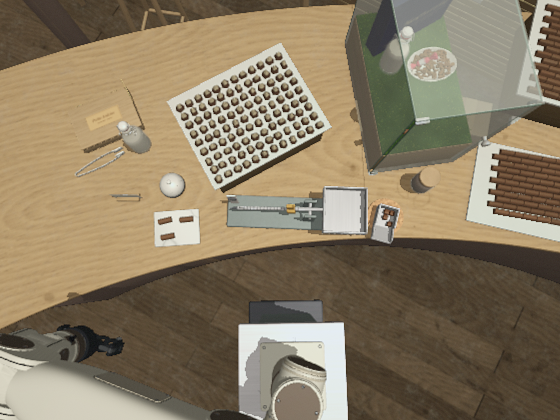

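The scene view shows the scale, with the slab and 3 logs in front of the bell. In the top view the pan is at about (344,211), the cup at (385,223), the slab at (177,228) with logs at (165,219), (186,219) and (167,236), the bell at (172,185), and the jar at (425,180). I'll zoom in on these.

```bash
cat > h.py <<'E'
from workcell import bot, eyes, sensors
import cv2, numpy as np
from scipy.spatial.transform import Rotation as Rn
def ray(n,u,v,z):
    c=eyes.calibration(n); R,t=c["R"],c["t"]; o=-R.T@t
    d=R.T@np.linalg.solve(c["mtx"],[u,v,1]); return o+d*(z-o[2])/d[2]
def proj(n,X):
    c=eyes.calibration(n); p=c["mtx"]@(c["R"]@np.array(X,float)+c["t"]); return p[:2]/p[2]
def crop(n,u0,v0,u1,v1,k,im=None):
    im=eyes.camera(n) if im is None else im
    return cv2.resize(im[v0:v1,u0:u1,::-1],None,fx=k,fy=k,interpolation=cv2.INTER_CUBIC)
def tool(P=None,R=None):
    """shift (tool axes) from current TCP to P; rotvec to R"""
    o=sensors.get_obs(); r=Rn.from_quat(o["tool_rot"]); 
    d=r.inv().apply(np.array(P)-o["eef_pos"]); rv=(r.inv()*R).as_rotvec() if R is not None else np.zeros(3)
    return np.round(np.r_[rv,d],4)
def down(yaw): # tool z down, tool y axis at angle yaw in world xy
    y=np.array([np.cos(yaw),np.sin(yaw),0]); z=np.array([0,0,-1.]); return Rn.from_matrix(np.c_[np.cross(y,z),y,z])
E
python3 - <<'E'
from h import *
im=cv2.imread("pics/top0.png")[:,:,::-1]
a=crop("top",145,165,275,265,6,im)[:300*2]; b=crop("top",275,165,405,245,6,im)
cv2.imwrite("pics/a.png",crop("top",145,165,275,245,6,im)); cv2.imwrite("pics/b.png",b)
E
```

```text
(no output)
```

View pics/a.png

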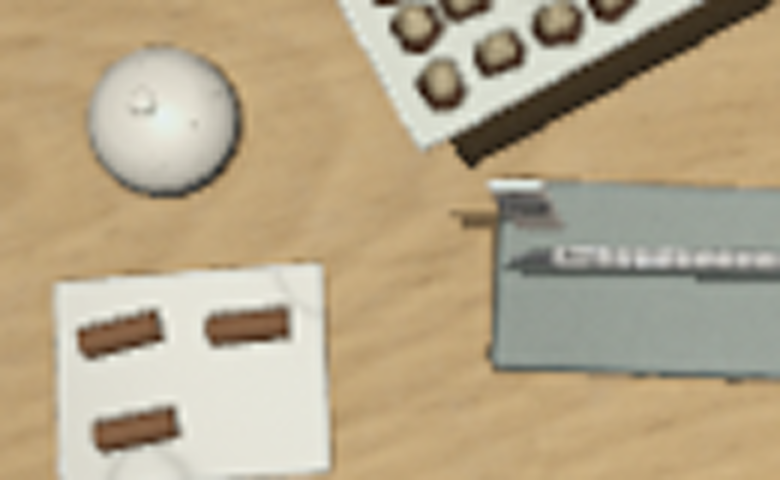

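View pics/b.png

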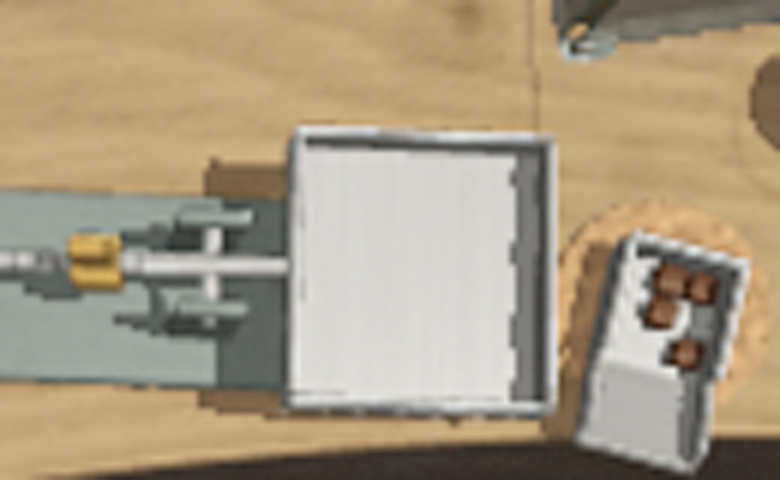

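Crop a: logs A at (120,333), B at (248,325) and C at (136,428), with the bell plunger at (142,100). Crop b: the pan rim corners are (292,130), (553,137), (553,412) and (286,408), and the poise is at (95,262). The cup's back corners are (628,233) and (745,262), its lip corners (578,442) and (695,472), and it holds 4 fudge pieces.

```bash
python3 - <<'E'
from h import *
np.set_printoptions(precision=4,suppress=True)
f=lambda U,V,u0,z:ray("top",u0+(U+.5)/6-.5,165+(V+.5)/6-.5,z)[:2]
im=cv2.imread("pics/top0.png").astype(int); s=im[200:250,150:205]
m=((s[...,2]<150)&(s[...,2]>s[...,0]+25)).astype(np.uint8)
n,l,st,ce=cv2.connectedComponentsWithStats(m)
for i in range(1,n):
    if st[i,4]<30: continue
    v,u=np.nonzero(l==i); P=np.array([ray("top",a+150,b+200,.024)[:2] for a,b in zip(u,v)])
    w,e=np.linalg.eigh(np.cov(P.T)); ax=e[:,1]*np.sign(e[1,1]); print("log",st[i,4],P.mean(0),"long axis ang from +y",-np.arctan2(ax[0],ax[1]), np.sqrt(w*12))
pc=np.array([f(U,V,275,.114) for U,V in[(292,130),(553,137),(553,412),(286,408)]]);print("pan",pc,pc.mean(0))
a=pc[0]-pc[1]+pc[3]-pc[2]; print("yaw",-np.arctan2(a[0],a[1]))
print("poise top",f(95,262,275,.155),"tip",f(505,265,145,.105),"foot",f(490,370,145,.024),f(490,180,145,.024))
b=[f(628,233,275,.051),f(745,262,275,.051)];lp=[f(578,442,275,.031),f(695,472,275,.031)]
print("cup",b,lp); fw=(np.mean(lp,0)-np.mean(b,0)); print(np.linalg.norm(fw),fw/np.linalg.norm(fw),np.linalg.norm(b[0]-b[1]))
yaw=np.arctan2(-fw[1],-fw[0]); print("cup yaw",yaw, "org",np.mean(b,0)+.031*fw/np.linalg.norm(fw))
print("bell",f(142,100,145,.06),"dome",f(162,120,145,.02))
print("slab",[f(*q,145,.01) for q in[(55,285),(322,265),(330,470)]])
print("board jar",ray("top",425,172,.11)[:2])
E
```

```text
log 70 [0.4648 0.3816] long axis ang from +y 0.23206434656368427 [0.0159 0.0423]
log 68 [0.468 0.316] long axis ang from +y 0.09762409244035442 [0.0156 0.0424]
log 68 [0.4158 0.3721] long axis ang from +y 0.17349543333224976 [0.0159 0.0409]
pan [[ 0.5444 -0.1016]
 [ 0.5386 -0.2279]
 [ 0.4051 -0.2208]
 [ 0.4094 -0.0937]] [ 0.4744 -0.161 ]
yaw -0.04026796949356945
poise top [ 0.4752 -0.003 ] tip [0.4849 0.1744] foot [0.4431 0.1909] [0.5423 0.1908]
cup [array([ 0.5009, -0.2771]), array([ 0.485 , -0.3353])] [array([ 0.3972, -0.2504]), array([ 0.3809, -0.3089])]
0.10723123046053883 [-0.9688  0.2477] 0.06039896185830439
cup yaw -0.25027374481265935 org [ 0.4629 -0.2985]
bell [0.5801 0.3633] dome [0.5782 0.3627]
slab [array([0.4936, 0.4191]), array([0.5015, 0.2801]), array([0.3945, 0.2749])]
board jar [ 0.5822 -0.402 ]
```

```bash
python3 - <<'E'
from h import *
np.set_printoptions(precision=4,suppress=True)
im=cv2.imread("pics/scene0.png")[:,:,::-1]
cv2.imwrite("pics/c.png",crop("scene",205,170,385,275,4,im))
for z in(.077,.105): print("tip",(proj("scene",[.4849,.1744,z])-[205,170])*4)
for z in(0,): print("case corner",ray("top",372,171,z))
print(tool([.468,.316,.12],down(.098)))
E
```

```text
tip [ 82.5257 246.7388]
tip [ 80.8002 209.3539]
case corner [ 0.6146 -0.2726  0.    ]
[-0.0017  0.0011  1.156  -0.3463 -0.0532  0.1106]
```

View pics/c.png

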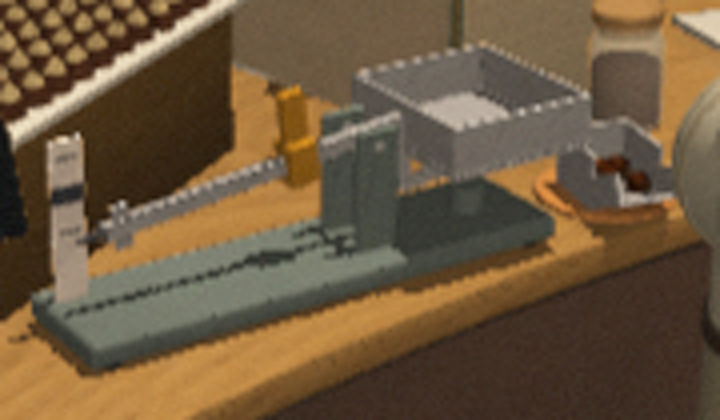

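The pointer tip is at (95,240), below the band at (68,193). The beam is therefore on its lower stop and the pan is 12 mm up. I'll move above log B.

The manual's scale: shifts go in shares of 600 mm and turns go in shares of 360 degrees. Converting my numbers, -0.346 m is -0.5767, 0.08 m is 0.1333, 1.156 rad is 0.184.

>>> {"method": "jog_arm", "body": {
  "plan": [
    {"rot":[0, 0, 0.0299], "xyz":[-0.1, -0.0167, 0], "aperture":0.036},
    {"rot":[0, 0, 0.0589], "xyz":[-0.2, -0.0333, 0.05], "aperture":0.036},
    {"rot":[0, 0, 0.0875], "xyz":[-0.3, -0.05, 0.0833], "aperture":0.036},
    {"rot":[0, 0, 0.1162], "xyz":[-0.4, -0.0667, 0.1333], "aperture":0.036},
    {"rot":[0, 0, 0.1448], "xyz":[-0.5, -0.0833, 0.1667], "aperture":0.036},
    {"rot":[0, 0, 0.1735], "xyz":[-0.5767, -0.0883, 0.185], "aperture":0.036},
    {"rot":[0, 0, 0.184], "xyz":[-0.5767, -0.0883, 0.185], "aperture":0.036},
    {"rot":[0, 0, 0.184], "xyz":[-0.5767, -0.0883, 0.185], "aperture":0.036}
  ]
}}

```text
clock: 1.1
eef_pos: [0.4681, 0.316, 0.1192]
tool_rot: [0.672, 0.741, -0.001, -0.0]
ft_force: [-0.2, -0.0, 0.3]
grip_width: 0.0359
grasp_force: 0.0
```

```bash
python3 - <<'E'
from h import *
im=eyes.camera("top"); cv2.imwrite("pics/d0.png",im[:,:,::-1])
print(tool([.468,.316,.012],down(.098)))
np.set_printoptions(precision=4,suppress=True)
f=lambda U,V,u0,z:ray("top",u0+(U+.5)/6-.5,165+(V+.5)/6-.5,z)[:2]
pc=np.array([f(U,V,275,.126) for U,V in[(292,130),(553,137),(553,412),(286,408)]]);print("pan",pc.mean(0))
print("poise top",f(95,240,275,.155),"tip",f(505,265,145,.077))
E
```

```text
[-0.0012  0.0005  0.0009 -0.0006  0.0003  0.1077]
pan [ 0.4726 -0.159 ]
poise top [ 0.4856 -0.0032] tip [0.4892 0.1774]
```

Converted, 0.106 m is 0.1767, 0.09 m is 0.15.

>>> {"method": "jog_arm", "body": {
  "plan": [
    {"xyz":[0, 0, 0.0833], "aperture":0.036},
    {"xyz":[0, 0, 0.15], "aperture":0.036},
    {"xyz":[0, 0, 0.1767], "aperture":0.036},
    {"xyz":[0, 0, 0.1767], "aperture":0.036},
    {"xyz":[0, 0, 0.1767], "aperture":0},
    {"xyz":[0, 0, 0.1767], "aperture":0},
    {"xyz":[0, 0, 0.1767], "aperture":0}
  ]
}}

```text
clock: 2.02
eef_pos: [0.4694, 0.3181, 0.0164]
tool_rot: [0.672, 0.741, 0.002, 0.0]
ft_force: [-0.1, 0.3, 6.1]
grip_width: 0.0131
grasp_force: 58.8
```

>>> {"method": "jog_arm", "body": {
  "plan": [
    {"xyz":[0, 0, -0.0667], "aperture":0},
    {"xyz":[0, 0, -0.1667], "aperture":0},
    {"xyz":[0, 0, -0.25], "aperture":0},
    {"xyz":[0, 0, -0.2833], "aperture":0}
  ]
}}

```text
clock: 2.52
eef_pos: [0.4698, 0.3179, 0.1889]
tool_rot: [0.672, 0.741, 0.004, 0.001]
ft_force: [1.1, -0.1, -0.6]
grip_width: 0.0133
grasp_force: 57.5
```

```bash
python3 - <<'E'
from h import *
print(tool([.495,-.159,.18],down(-.03)))
E
```

```text
[ 0.0063 -0.0038  0.1278 -0.4772 -0.0215  0.0072]
```

```bash
python3 - <<'E'
from h import *
p=proj("scene",sensors.get_obs()["eef_pos"]).astype(int); print(p)
cv2.imwrite("pics/e.png",crop("scene",110,150,240,300,4))
E
```

```text
[176 207]
```

View pics/e.png

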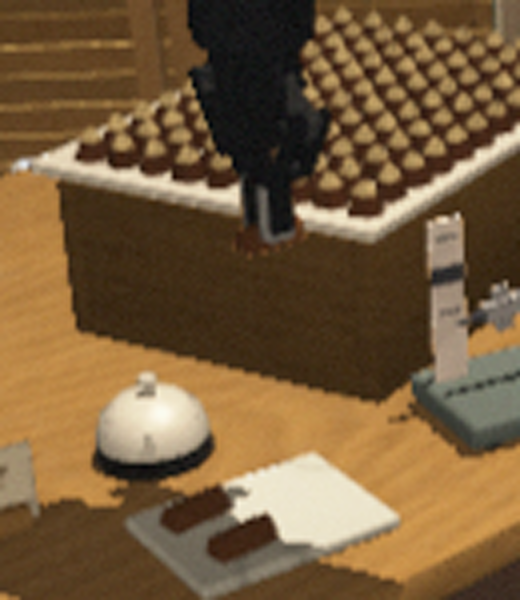

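Log B is held at (270,237), gripped on its rounded top, and two logs remain on the slab. I'll carry it to the pan.

Converted, -0.477 m is -0.795, -0.42 m is -0.7, 0.128 rad is 0.0204.

>>> {"method": "jog_arm", "body": {
  "plan": [
    {"xyz":[-0.1, 0, 0], "aperture":0},
    {"xyz":[-0.2, -0.0083, 0], "aperture":0},
    {"rot":[0, 0, 0.0032], "xyz":[-0.3, -0.0167, 0], "aperture":0},
    {"rot":[0, 0, 0.0064], "xyz":[-0.4, -0.025, 0], "aperture":0},
    {"rot":[0, 0, 0.0095], "xyz":[-0.5, -0.0333, 0], "aperture":0},
    {"rot":[0, 0, 0.0127], "xyz":[-0.6, -0.0358, 0], "aperture":0},
    {"rot":[0, 0, 0.0159], "xyz":[-0.7, -0.0358, 0], "aperture":0},
    {"rot":[0, 0, 0.0191], "xyz":[-0.795, -0.0358, 0], "aperture":0},
    {"rot":[0, 0, 0.0204], "xyz":[-0.795, -0.0358, 0], "aperture":0},
    {"rot":[0, 0, 0.0204], "xyz":[-0.795, -0.0358, 0], "aperture":0}
  ]
}}

```text
clock: 3.82
eef_pos: [0.4926, -0.1596, 0.1836]
tool_rot: [0.718, 0.696, -0.0, -0.001]
ft_force: [1.2, 0.3, -0.2]
grip_width: 0.0135
grasp_force: 57.6
```

>>> {"method": "jog_arm", "body": {
  "plan": [
    {"xyz":[0, 0, 0.0667], "aperture":0},
    {"xyz":[0, 0, 0.1217], "aperture":0},
    {"xyz":[0, 0, 0.1217], "aperture":0},
    {"xyz":[0, 0, 0.1217], "aperture":0.036},
    {"xyz":[0, 0, 0.1217], "aperture":0.036},
    {"xyz":[0, 0, 0.1217], "aperture":0.036}
  ]
}}

```text
clock: 4.58
eef_pos: [0.4942, -0.16, 0.1126]
tool_rot: [0.718, 0.696, 0.001, 0.001]
ft_force: [0.4, -0.4, -0.1]
grip_width: 0.036
grasp_force: 0.0
```

>>> {"method": "jog_arm", "body": {
  "plan": [
    {"xyz":[0, 0, -0.0833], "aperture":0.036},
    {"xyz":[0, 0, -0.1333], "aperture":0.036},
    {"xyz":[0, 0, -0.1333], "aperture":0.036}
  ]
}}

```text
clock: 4.95
eef_pos: [0.4955, -0.1607, 0.1949]
tool_rot: [0.718, 0.696, 0.002, 0.003]
ft_force: [0.0, 0.4, -0.4]
grip_width: 0.0358
grasp_force: 0.0
```

```bash
python3 - <<'E'
from h import *
im=eyes.camera("top"); cv2.imwrite("pics/d1.png",im[:,:,::-1])
im=im[:,:,::-1].astype(int); s=im[195:255,130:225]
m=((s[...,2]<150)&(s[...,2]>s[...,0]+25)).astype(np.uint8)
n,l,st,ce=cv2.connectedComponentsWithStats(m)
for i in range(1,n):
    if st[i,4]<30 or st[i,4]>120: continue
    v,u=np.nonzero(l==i); P=np.array([ray("top",a+130,b+195,.024)[:2] for a,b in zip(u,v)])
    w,e=np.linalg.eigh(np.cov(P.T)); ax=e[:,1]*np.sign(e[1,1]); print("log",st[i,4],P.mean(0),-np.arctan2(ax[0],ax[1]))
print(tool([.4648,.3816,.12],down(.23)))
E
```

```text
log 70 [0.46481819 0.38162201] 0.23206434656368427
log 68 [0.41581948 0.37205154] 0.17349543333224976
[ 0.0036  0.0015 -0.2602  0.5408 -0.0461  0.0722]
```

Converted, 0.541 m is 0.9017, 0.535 m is 0.8917, -0.26 rad is -0.0414.

>>> {"method": "jog_arm", "body": {
  "plan": [
    {"rot":[0, 0, -0.0048], "xyz":[0.1, -0.0083, 0], "aperture":0.036},
    {"rot":[0, 0, -0.0095], "xyz":[0.2, -0.0167, 0], "aperture":0.036},
    {"rot":[0, 0, -0.0143], "xyz":[0.3, -0.025, 0], "aperture":0.036},
    {"rot":[0, 0, -0.0191], "xyz":[0.4, -0.0333, 0], "aperture":0.036},
    {"rot":[0, 0, -0.0239], "xyz":[0.5, -0.0417, 0], "aperture":0.036},
    {"rot":[0, 0, -0.0286], "xyz":[0.6, -0.05, 0], "aperture":0.036},
    {"rot":[0, 0, -0.0334], "xyz":[0.7, -0.0583, 0], "aperture":0.036},
    {"rot":[0, 0, -0.0382], "xyz":[0.8, -0.0667, 0], "aperture":0.036},
    {"rot":[0, 0, -0.0414], "xyz":[0.8917, -0.0767, 0.05], "aperture":0.036},
    {"rot":[0, 0, -0.0414], "xyz":[0.9017, -0.0767, 0.12], "aperture":0.036}
  ]
}}

```text
clock: 6.25
eef_pos: [0.463, 0.3865, 0.118]
tool_rot: [0.619, 0.785, 0.001, -0.0]
ft_force: [-0.1, -0.7, -0.1]
grip_width: 0.036
grasp_force: 0.0
```

```bash
python3 - <<'E'
from h import *
im=eyes.camera("top"); cv2.imwrite("pics/d2.png",im[:,:,::-1])
print(tool([.4648,.3816,.011],down(.23)))
E
```

```text
[-0.0098  0.0044  0.0039 -0.0017  0.0059  0.0995]
```

Converted, 0.06 m is 0.1, 0.03 m is 0.05.

>>> {"method": "jog_arm", "body": {
  "plan": [
    {"xyz":[0, 0, 0.05], "aperture":0.036},
    {"xyz":[0, 0, 0.1], "aperture":0.036},
    {"xyz":[0, 0, 0.1], "aperture":0.036}
  ]
}}

```text
clock: 6.68
eef_pos: [0.4612, 0.3797, 0.0563]
tool_rot: [0.622, 0.783, -0.004, -0.001]
ft_force: [-0.4, 0.0, -0.1]
grip_width: 0.0357
grasp_force: 0.0
```

```bash
python3 - <<'E'
from h import *
print(tool([.4648,.3816,.011],down(.23)))
E
```

```text
[-0.0073  0.0037 -0.0008  0.0012  0.0043  0.0452]
```

Converted, 0.045 m is 0.075, 0.044 m is 0.0733.

>>> {"method": "jog_arm", "body": {
  "plan": [
    {"xyz":[0, 0.0067, 0.0417], "aperture":0.036},
    {"xyz":[0, 0.0067, 0.0733], "aperture":0.036},
    {"xyz":[0, 0.0067, 0.075], "aperture":0.036},
    {"xyz":[0, 0.0067, 0.075], "aperture":0},
    {"xyz":[0, 0.0067, 0.075], "aperture":0},
    {"xyz":[0, 0.0067, 0.075], "aperture":0}
  ]
}}

```text
clock: 7.42
eef_pos: [0.4684, 0.3838, 0.0161]
tool_rot: [0.621, 0.784, 0.001, 0.0]
ft_force: [-0.9, -0.4, 7.3]
grip_width: 0.0137
grasp_force: 58.8
```

>>> {"method": "jog_arm", "body": {
  "plan": [
    {"xyz":[0, 0, -0.0833], "aperture":0},
    {"xyz":[0, 0, -0.1667], "aperture":0},
    {"xyz":[0, 0, -0.25], "aperture":0},
    {"xyz":[0, 0, -0.2967], "aperture":0},
    {"xyz":[0, 0, -0.2967], "aperture":0}
  ]
}}

```text
clock: 8.05
eef_pos: [0.4688, 0.3845, 0.1957]
tool_rot: [0.621, 0.784, 0.003, 0.001]
ft_force: [0.4, -0.1, -0.7]
grip_width: 0.0138
grasp_force: 57.6
```

```bash
python3 - <<'E'
from h import *
print(tool([.455,-.159,.18],down(-.03)))
E
```

```text
[ 0.0057 -0.0039  0.2601 -0.526  -0.1375  0.0133]
```

Converted, -0.526 m is -0.8767, -0.48 m is -0.8, 0.26 rad is 0.0414.

>>> {"method": "jog_arm", "body": {
  "plan": [
    {"rot":[0, 0, 0.0048], "xyz":[-0.1, -0.025, 0], "aperture":0},
    {"rot":[0, 0, 0.0095], "xyz":[-0.2, -0.05, 0], "aperture":0},
    {"rot":[0, 0, 0.0143], "xyz":[-0.3, -0.075, 0], "aperture":0},
    {"rot":[0, 0, 0.0191], "xyz":[-0.4, -0.1, 0], "aperture":0},
    {"rot":[0, 0, 0.0239], "xyz":[-0.5, -0.125, 0], "aperture":0},
    {"rot":[0, 0, 0.0286], "xyz":[-0.6, -0.15, 0], "aperture":0},
    {"rot":[0, 0, 0.0334], "xyz":[-0.7, -0.175, 0], "aperture":0},
    {"rot":[0, 0, 0.0382], "xyz":[-0.8, -0.2, 0.0083], "aperture":0},
    {"rot":[0, 0, 0.0414], "xyz":[-0.8767, -0.2267, 0.0217], "aperture":0},
    {"rot":[0, 0, 0.0414], "xyz":[-0.8767, -0.2267, 0.0217], "aperture":0}
  ]
}}

```text
clock: 9.3
eef_pos: [0.453, -0.1624, 0.1771]
tool_rot: [0.72, 0.694, -0.001, -0.002]
ft_force: [-0.2, 0.7, -0.3]
grip_width: 0.0138
grasp_force: 57.6
```

>>> {"method": "jog_arm", "body": {
  "plan": [
    {"xyz":[0, 0, 0.0667], "aperture":0},
    {"xyz":[0, 0, 0.1167], "aperture":0},
    {"xyz":[0, 0, 0.1167], "aperture":0},
    {"xyz":[0, 0, 0.1167], "aperture":0.036},
    {"xyz":[0, 0, 0.1167], "aperture":0.036},
    {"xyz":[0, 0, 0.1167], "aperture":0.036}
  ]
}}

```text
clock: 10.05
eef_pos: [0.4558, -0.1601, 0.1105]
tool_rot: [0.718, 0.697, 0.001, 0.001]
ft_force: [-0.4, 0.2, 0.8]
grip_width: 0.0358
grasp_force: 0.0
```

>>> {"method": "jog_arm", "body": {
  "plan": [
    {"xyz":[0, 0, -0.0833], "aperture":0.036},
    {"xyz":[0, 0, -0.1333], "aperture":0.036},
    {"xyz":[0, 0, -0.1333], "aperture":0.036}
  ]
}}

```text
clock: 10.42
eef_pos: [0.4571, -0.1607, 0.1927]
tool_rot: [0.718, 0.696, 0.002, 0.003]
ft_force: [0.2, -0.5, 0.9]
grip_width: 0.0362
grasp_force: 0.0
```

```bash
python3 - <<'E'
from h import *
im=eyes.camera("top"); cv2.imwrite("pics/d3.png",im[:,:,::-1])
im=im[:,:,::-1].astype(int); s=im[195:255,130:225]
m=((s[...,2]<150)&(s[...,2]>s[...,0]+25)).astype(np.uint8)
n,l,st,ce=cv2.connectedComponentsWithStats(m)
for i in range(1,n):
    if st[i,4]<30 or st[i,4]>120: continue
    v,u=np.nonzero(l==i); P=np.array([ray("top",a+130,b+195,.024)[:2] for a,b in zip(u,v)])
    w,e=np.linalg.eigh(np.cov(P.T)); ax=e[:,1]*np.sign(e[1,1]); print("log",st[i,4],P.mean(0),-np.arctan2(ax[0],ax[1]))
print(tool([.4158,.3721,.08],down(.173)))
E
```

```text
log 69 [0.4159612  0.37192778] 0.1836988673451535
[ 0.0035  0.0015 -0.203   0.5311 -0.0565  0.11  ]
```

Converted, 0.531 m is 0.885, 0.48 m is 0.8, -0.19 rad is -0.0302.

>>> {"method": "jog_arm", "body": {
  "plan": [
    {"rot":[0, 0, -0.0032], "xyz":[0.1, -0.0117, 0], "aperture":0.036},
    {"rot":[0, 0, -0.008], "xyz":[0.2, -0.0233, 0], "aperture":0.036},
    {"rot":[0, 0, -0.0127], "xyz":[0.3, -0.0333, 0], "aperture":0.036},
    {"rot":[0, 0, -0.0159], "xyz":[0.4, -0.0433, 0], "aperture":0.036},
    {"rot":[0, 0, -0.0207], "xyz":[0.5, -0.0533, 0], "aperture":0.036},
    {"rot":[0, 0, -0.0255], "xyz":[0.6, -0.0633, 0], "aperture":0.036},
    {"rot":[0, 0, -0.0302], "xyz":[0.7, -0.075, 0], "aperture":0.036},
    {"rot":[0, 0, -0.0326], "xyz":[0.8, -0.0833, 0.0333], "aperture":0.036},
    {"rot":[0, 0, -0.0326], "xyz":[0.885, -0.0933, 0.1], "aperture":0.036},
    {"rot":[0, 0, -0.0326], "xyz":[0.885, -0.0933, 0.1833], "aperture":0.036}
  ]
}}

```text
clock: 11.72
eef_pos: [0.4147, 0.3766, 0.0779]
tool_rot: [0.641, 0.768, 0.002, -0.0]
ft_force: [0.9, -1.0, -1.0]
grip_width: 0.0363
grasp_force: 0.0
```

>>> {"method": "jog_arm", "body": {
  "plan": [
    {"xyz":[0, 0, 0.0167], "aperture":0.036},
    {"xyz":[0, 0, 0.0333], "aperture":0.036},
    {"xyz":[0, 0, 0.0333], "aperture":0.036}
  ]
}}

```text
clock: 12.1
eef_pos: [0.4156, 0.3722, 0.0602]
tool_rot: [0.643, 0.766, 0.001, 0.0]
ft_force: [-0.6, 1.2, -0.6]
grip_width: 0.0363
grasp_force: 0.0
```

```bash
python3 - <<'E'
from h import *
print(tool([.4160,.3720,.0105],down(.178)))
im=eyes.camera("top"); cv2.imwrite("pics/f.png",crop("top",145,165,275,245,6,im)) 
E
```

```text
[ 0.001  -0.0006 -0.0043 -0.0002  0.0003  0.0497]
```

View pics/f.png

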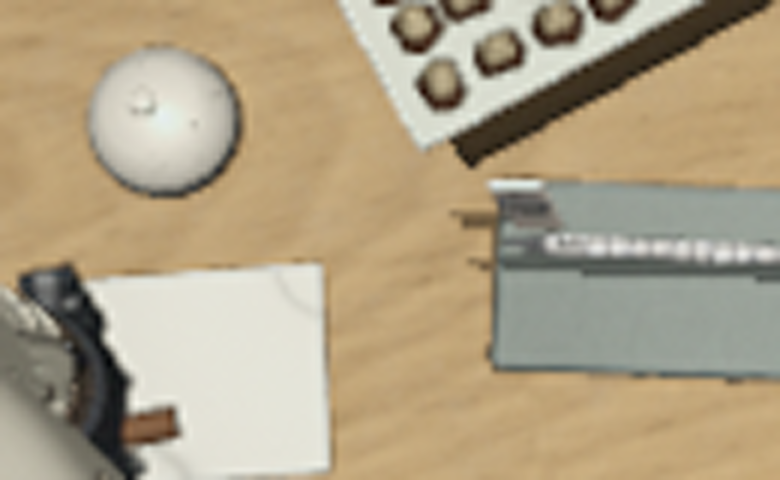

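The last log is in place at (150,425) under the gripper, the slab is otherwise empty, and the beam's pointer end has risen.

Converted, 0.049 m is 0.0817, 0.03 m is 0.05.

>>> {"method": "jog_arm", "body": {
  "plan": [
    {"xyz":[0, 0, 0.05], "aperture":0.036},
    {"xyz":[0, 0, 0.0817], "aperture":0.036},
    {"xyz":[0, 0, 0.0817], "aperture":0.036},
    {"xyz":[0, 0, 0.0817], "aperture":0},
    {"xyz":[0, 0, 0.0817], "aperture":0},
    {"xyz":[0, 0, 0.0817], "aperture":0}
  ]
}}

```text
clock: 12.9
eef_pos: [0.4161, 0.3732, 0.0124]
tool_rot: [0.643, 0.766, 0.002, 0.0]
ft_force: [0.4, -0.7, 5.7]
grip_width: 0.0153
grasp_force: 59.2
```

>>> {"method": "jog_arm", "body": {
  "plan": [
    {"xyz":[0, 0, -0.0833], "aperture":0},
    {"xyz":[0, 0, -0.1667], "aperture":0},
    {"xyz":[0, 0, -0.25], "aperture":0},
    {"xyz":[0, 0, -0.3083], "aperture":0},
    {"xyz":[0, 0, -0.3083], "aperture":0}
  ]
}}

```text
clock: 13.52
eef_pos: [0.4167, 0.3742, 0.1998]
tool_rot: [0.643, 0.766, 0.004, 0.001]
ft_force: [0.3, -0.2, -0.2]
grip_width: 0.0153
grasp_force: 58.6
```

```bash
python3 - <<'E'
from h import *
print(tool([.475,-.178,.18],down(-.03)))
E
```

```text
[ 0.007  -0.0055  0.205  -0.554  -0.0389  0.0169]
```

Converted, -0.554 m is -0.9233, -0.54 m is -0.9, 0.205 rad is 0.0326.

>>> {"method": "jog_arm", "body": {
  "plan": [
    {"rot":[0, 0, 0.0032], "xyz":[-0.1, -0.0067, 0], "aperture":0},
    {"rot":[0, 0, 0.008], "xyz":[-0.2, -0.0133, 0], "aperture":0},
    {"rot":[0, 0, 0.0111], "xyz":[-0.3, -0.02, 0], "aperture":0},
    {"rot":[0, 0, 0.0159], "xyz":[-0.4, -0.0267, 0], "aperture":0},
    {"rot":[0, 0, 0.0191], "xyz":[-0.5, -0.0333, 0], "aperture":0},
    {"rot":[0, 0, 0.0239], "xyz":[-0.6, -0.0417, 0], "aperture":0},
    {"rot":[0, 0, 0.0286], "xyz":[-0.7, -0.05, 0], "aperture":0},
    {"rot":[0, 0, 0.0318], "xyz":[-0.8, -0.0583, 0.0167], "aperture":0},
    {"rot":[0, 0, 0.0326], "xyz":[-0.9, -0.065, 0.0283], "aperture":0},
    {"rot":[0, 0, 0.0326], "xyz":[-0.9233, -0.065, 0.0283], "aperture":0}
  ]
}}

```text
clock: 14.78
eef_pos: [0.4719, -0.1828, 0.1767]
tool_rot: [0.719, 0.695, -0.001, -0.001]
ft_force: [0.5, -0.7, -0.2]
grip_width: 0.0155
grasp_force: 58.7
```

>>> {"method": "jog_arm", "body": {
  "plan": [
    {"xyz":[0, 0, 0.0667], "aperture":0},
    {"xyz":[0, 0, 0.11], "aperture":0},
    {"xyz":[0, 0, 0.11], "aperture":0},
    {"xyz":[0, 0, 0.11], "aperture":0.036},
    {"xyz":[0, 0, 0.11], "aperture":0.036},
    {"xyz":[0, 0, 0.11], "aperture":0.036}
  ]
}}

```text
clock: 15.52
eef_pos: [0.4738, -0.18, 0.1135]
tool_rot: [0.718, 0.697, 0.0, 0.001]
ft_force: [0.6, 1.2, 0.7]
grip_width: 0.036
grasp_force: 0.0
```

>>> {"method": "jog_arm", "body": {
  "plan": [
    {"xyz":[0, 0, -0.0833], "aperture":0.08},
    {"xyz":[0, 0, -0.1667], "aperture":0.08},
    {"xyz":[0, 0, -0.1667], "aperture":0.08}
  ]
}}

```text
clock: 15.9
eef_pos: [0.476, -0.181, 0.2175]
tool_rot: [0.718, 0.696, 0.002, 0.005]
ft_force: [-1.2, 0.3, -0.3]
grip_width: 0.0801
grasp_force: 0.0
```

```bash
python3 - <<'E'
from h import *
np.set_printoptions(precision=4,suppress=True)
print(tool([.4629,-.2985,.16],down(np.pi/2-.25)), tool([.4629,-.2985,.16],down(-np.pi/2-.25)), sensors.get_obs()["joint_pos"])
E
```

```text
[ 0.0062  0.0098 -1.3508 -0.1177 -0.0101  0.0579] [ 0.0104 -0.0066  1.7908 -0.1177 -0.0101  0.0579] [-0.3633  0.2566 -0.0101  1.2933  0.      1.2375]
```

Converted, -0.118 m is -0.1967, 0.03 m is 0.05, -1.35 rad is -0.2149.

>>> {"method": "jog_arm", "body": {
  "plan": [
    {"rot":[0, 0, -0.0286], "xyz":[-0.0333, 0, 0], "aperture":0.08},
    {"rot":[0, 0, -0.0573], "xyz":[-0.0667, 0, 0], "aperture":0.08},
    {"rot":[0, 0, -0.0859], "xyz":[-0.1, 0, 0], "aperture":0.08},
    {"rot":[0, 0, -0.1146], "xyz":[-0.1333, -0.0083, 0], "aperture":0.08},
    {"rot":[0, 0, -0.1432], "xyz":[-0.1667, -0.0167, 0], "aperture":0.08},
    {"rot":[0, 0, -0.1719], "xyz":[-0.1967, -0.0167, 0], "aperture":0.08},
    {"rot":[0, 0, -0.2005], "xyz":[-0.1967, -0.0167, 0.05], "aperture":0.08},
    {"rot":[0, 0, -0.2149], "xyz":[-0.1967, -0.0167, 0.0967], "aperture":0.08},
    {"rot":[0, 0, -0.2149], "xyz":[-0.1967, -0.0167, 0.0967], "aperture":0.08},
    {"rot":[0, 0, -0.2149], "xyz":[-0.1967, -0.0167, 0.0967], "aperture":0.08}
  ]
}}

```text
clock: 17.15
eef_pos: [0.4597, -0.2976, 0.155]
tool_rot: [0.126, 0.992, -0.0, 0.0]
ft_force: [0.8, 0.5, 0.7]
grip_width: 0.0797
grasp_force: 0.0
```

```bash
python3 - <<'E'
from h import *
print(tool([.4629,-.2985,.016],down(np.pi/2-.25)))
im=eyes.camera("top"); cv2.imwrite("pics/g.png",crop("top",275,165,405,245,6,im)) 
E
```

```text
[-0.0002  0.0006 -0.002  -0.0032 -0.      0.139 ]
```

View pics/g.png

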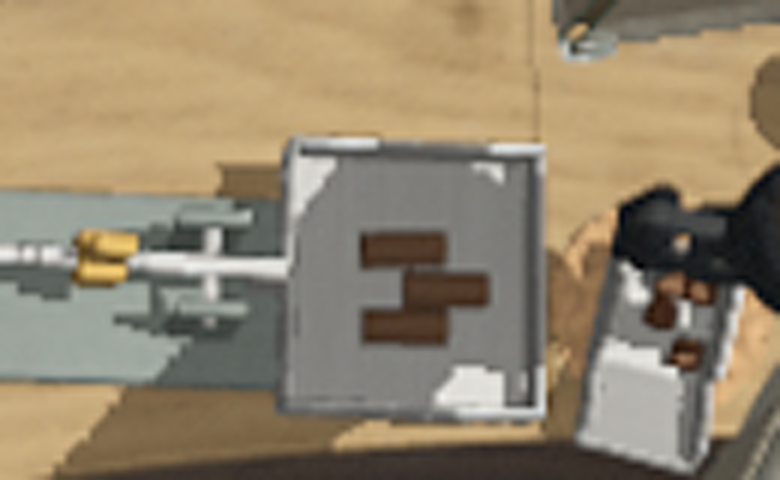

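All three logs lie in the pan, the cup is still in place with 4 fudge pieces, and the gripper hangs over it. Descend and grip the cup.

Converted, 0.139 m is 0.2317, 0.13 m is 0.2167.

>>> {"method": "jog_arm", "body": {
  "plan": [
    {"xyz":[-0.005, 0, 0.0833], "aperture":0.08},
    {"xyz":[-0.005, 0, 0.1667], "aperture":0.08},
    {"xyz":[-0.005, 0, 0.2167], "aperture":0.08},
    {"xyz":[-0.005, 0, 0.2317], "aperture":0.08},
    {"xyz":[-0.005, 0, 0.2317], "aperture":0.08},
    {"xyz":[-0.005, 0, 0.2317], "aperture":0},
    {"xyz":[-0.005, 0, 0.2317], "aperture":0},
    {"xyz":[-0.005, 0, 0.2317], "aperture":0}
  ]
}}

```text
clock: 18.2
eef_pos: [0.464, -0.2993, 0.0178]
tool_rot: [0.125, 0.992, -0.001, 0.002]
ft_force: [-1.3, 0.0, 6.2]
grip_width: 0.0614
grasp_force: 65.5
```

>>> {"method": "jog_arm", "body": {
  "plan": [
    {"xyz":[0, 0, -0.0333], "aperture":0},
    {"xyz":[0, 0, -0.1], "aperture":0},
    {"xyz":[0, 0, -0.1667], "aperture":0},
    {"xyz":[0, 0, -0.25], "aperture":0},
    {"xyz":[0, 0, -0.3167], "aperture":0},
    {"xyz":[0, 0, -0.3167], "aperture":0}
  ]
}}

```text
clock: 18.95
eef_pos: [0.4644, -0.2996, 0.21]
tool_rot: [0.125, 0.992, -0.002, 0.004]
ft_force: [0.2, -0.3, -2.8]
grip_width: 0.0615
grasp_force: 65.2
```

```bash
python3 - <<'E'
from h import *
np.set_printoptions(precision=4,suppress=True)
R0=down(np.pi/2-.25)
for th,z in[(0,.2),(.4,.145),(.6,.13),(.8,.122),(.9,.12),(.96,.12),(1.05,.12)]:
    R=R0*Rn.from_euler('y',-th); P=np.array([.488,-.163,z])-R.apply([.077,0,-.0132]); print(th,P,tool(P,R))
E
```

```text
0 [ 0.5626 -0.1821  0.1868] [-0.003   0.0089 -0.0008 -0.0657  0.1383  0.0234]
0.4 [ 0.5617 -0.1818  0.1628] [-0.0031 -0.3911 -0.0002 -0.0646  0.1384  0.0473]
0.6 [ 0.5568 -0.1806  0.1626] [-0.0031 -0.5911  0.0001 -0.0595  0.1384  0.0475]
0.8 [ 0.5492 -0.1786  0.168 ] [-0.0031 -0.7911  0.0004 -0.0517  0.1384  0.042 ]
0.9 [ 0.5444 -0.1774  0.1721] [-0.0031 -0.8911  0.0005 -0.0468  0.1383  0.0379]
0.96 [ 0.5413 -0.1766  0.1755] [-0.0031 -0.9511  0.0006 -0.0436  0.1383  0.0345]
1.05 [ 0.5362 -0.1753  0.1802] [-0.0031 -1.0411  0.0008 -0.0384  0.1383  0.0297]
```

Converted, 0.138 m is 0.23, 0.1 m is 0.1667, -0.4 rad is -0.0637.

>>> {"method": "jog_arm", "body": {
  "plan": [
    {"xyz":[-0.0333, 0.0833, 0], "aperture":0},
    {"xyz":[-0.0833, 0.1667, 0], "aperture":0},
    {"rot":[0, -0.0159, 0], "xyz":[-0.1083, 0.23, 0], "aperture":0},
    {"rot":[0, -0.0318, 0], "xyz":[-0.1083, 0.23, 0.0167], "aperture":0},
    {"rot":[0, -0.0477, 0], "xyz":[-0.1083, 0.23, 0.05], "aperture":0},
    {"rot":[0, -0.0637, 0], "xyz":[-0.1083, 0.23, 0.075], "aperture":0},
    {"rot":[0, -0.0637, 0], "xyz":[-0.1083, 0.23, 0.0767], "aperture":0},
    {"rot":[0, -0.0637, 0], "xyz":[-0.1083, 0.23, 0.0767], "aperture":0}
  ]
}}

```text
clock: 19.95
eef_pos: [0.5607, -0.1811, 0.1603]
tool_rot: [0.123, 0.972, -0.025, 0.197]
ft_force: [1.2, 0.0, -0.8]
grip_width: 0.061
grasp_force: 65.6
```

```bash
python3 - <<'E'
from h import *
np.set_printoptions(precision=4,suppress=True)
R0=down(np.pi/2-.25)
for th,z in[(.4,.145),(.6,.13),(.8,.122),(.9,.12),(.96,.12),(1.05,.12)]:
    R=R0*Rn.from_euler('y',-th); P=np.array([.488,-.163,z])-R.apply([.077,0,-.0132]); print(th,P,tool(P,R))
print(sensors.get_obs()["joint_pos"])
im=eyes.camera("scene"); cv2.imwrite("pics/hh.png",crop("scene",285,140,385,230,6,im)) 
E
```

```text
0.4 [ 0.5617 -0.1818  0.1628] [-0.0005  0.0004 -0.0008 -0.0021 -0.0004 -0.0019]
0.6 [ 0.5568 -0.1806  0.1626] [-0.0005 -0.1996 -0.0007  0.0027 -0.0004 -0.0036]
0.8 [ 0.5492 -0.1786  0.168 ] [-0.0006 -0.3996 -0.0007  0.0078 -0.0005 -0.0117]
0.9 [ 0.5444 -0.1774  0.1721] [-0.0006 -0.4996 -0.0006  0.0107 -0.0005 -0.0174]
0.96 [ 0.5413 -0.1766  0.1755] [-0.0007 -0.5596 -0.0006  0.0124 -0.0005 -0.0218]
1.05 [ 0.5362 -0.1753  0.1802] [-0.0007 -0.6496 -0.0006  0.0153 -0.0005 -0.0282]
[-0.3278  0.185  -0.3492  0.6372  0.0298 -0.0709]
```

View pics/hh.png

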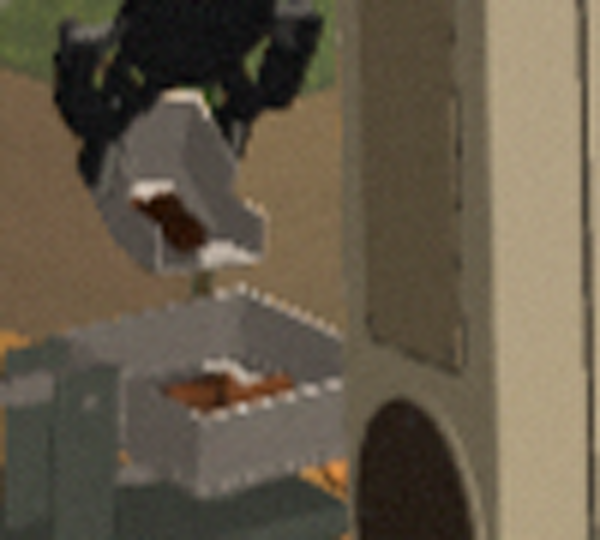

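The cup is held with its spout over the pan: the lip is near (205,258), the pan opening is at (240,370), and the logs are inside. Tip slowly.

Converted, -0.022 m is -0.0367, -0.019 m is -0.0317, -0.56 rad is -0.0891.

>>> {"method": "jog_arm", "body": {
  "plan": [
    {"rot":[0, -0.0095, 0], "xyz":[0.0017, 0, 0], "aperture":0},
    {"rot":[0, -0.0191, 0], "xyz":[0.0033, 0, -0.0033], "aperture":0},
    {"rot":[0, -0.0286, 0], "xyz":[0.005, 0, -0.0067], "aperture":0},
    {"rot":[0, -0.0382, 0], "xyz":[0.0067, 0, -0.0083], "aperture":0},
    {"rot":[0, -0.0477, 0], "xyz":[0.0083, 0, -0.0117], "aperture":0},
    {"rot":[0, -0.0573, 0], "xyz":[0.0117, 0, -0.0167], "aperture":0},
    {"rot":[0, -0.0668, 0], "xyz":[0.0133, 0, -0.02], "aperture":0},
    {"rot":[0, -0.0748, 0], "xyz":[0.0167, 0, -0.0267], "aperture":0},
    {"rot":[0, -0.0828, 0], "xyz":[0.0183, 0, -0.0317], "aperture":0},
    {"rot":[0, -0.0891, 0], "xyz":[0.02, 0, -0.0367], "aperture":0}
  ]
}}

```text
clock: 21.25
eef_pos: [0.5433, -0.1769, 0.1774]
tool_rot: [0.111, 0.879, -0.058, 0.46]
ft_force: [-0.1, -0.9, -1.9]
grip_width: 0.0611
grasp_force: 65.7
```

>>> {"method": "jog_arm", "body": {
  "plan": [
    {"rot":[0, -0.0048, 0], "aperture":0},
    {"rot":[0, -0.0095, 0], "aperture":0},
    {"rot":[0, -0.0143, 0], "aperture":0},
    {"rot":[0, -0.0143, 0], "aperture":0},
    {"rot":[0, -0.0143, 0], "aperture":0},
    {"rot":[0, -0.0143, 0], "aperture":0},
    {"rot":[0, -0.0143, 0], "aperture":0},
    {"rot":[0, -0.0143, 0], "aperture":0}
  ]
}}

```text
clock: 22.25
eef_pos: [0.5406, -0.1758, 0.1751]
tool_rot: [0.108, 0.858, -0.063, 0.497]
ft_force: [-0.9, -0.2, -0.5]
grip_width: 0.0613
grasp_force: 65.7
```

```bash
python3 - <<'E'
from h import *
im=eyes.camera("scene"); im2=eyes.camera("top")
cv2.imwrite("pics/i.png",np.hstack([crop("scene",295,140,365,230,5,im),crop("top",315,160,405,250,5,im2)])) 
print(sensors.get_obs()["joint_pos"])
E
```

```text
[-0.36919386  0.10617609 -1.04736706 -0.62977796  0.10263959 -0.059147  ]
```

View pics/i.png

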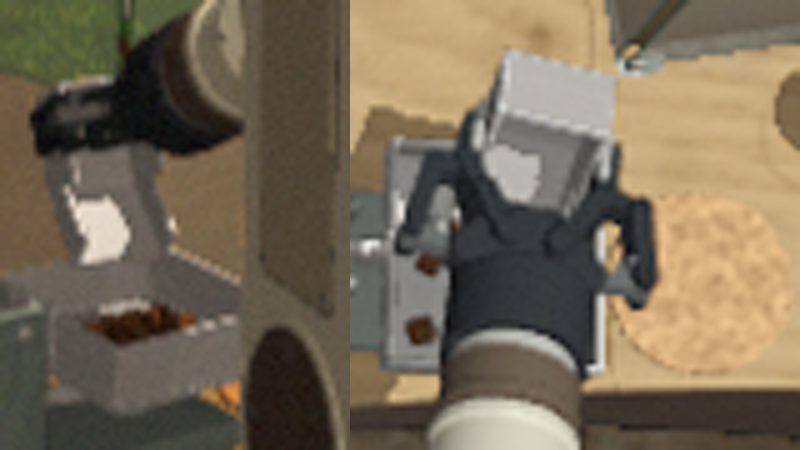

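The scene view at left shows an empty cup, and the top view at right shows fudge in the pan. I'll turn the cup upright and take it back.

```bash
python3 - <<'E'
from h import *
np.set_printoptions(precision=4,suppress=True)
R0=down(np.pi/2-.25)
print(tool([.545,-.178,.20],R0*Rn.from_euler('y',-.6)),tool([.5607,-.1811,.22],R0))
E
```

```text
[-0.0006  0.4501 -0.0005 -0.0241 -0.001  -0.0082] [-0.0004  1.0501 -0.0007 -0.0494 -0.0001 -0.0043]
```

The manual's scale: shifts go in shares of 600 mm and turns go in shares of 360 degrees. Converting my numbers, -0.049 m is -0.0817, -0.045 m is -0.075, 1.05 rad is 0.1671.

>>> {"method": "jog_arm", "body": {
  "plan": [
    {"rot":[0, 0.0159, 0], "xyz":[-0.0167, 0, -0.005], "aperture":0},
    {"rot":[0, 0.0398, 0], "xyz":[-0.0333, 0, -0.01], "aperture":0},
    {"rot":[0, 0.0637, 0], "xyz":[-0.0417, 0, -0.0133], "aperture":0},
    {"rot":[0, 0.0875, 0], "xyz":[-0.05, 0, -0.0133], "aperture":0},
    {"rot":[0, 0.1114, 0], "xyz":[-0.0633, 0, -0.0117], "aperture":0},
    {"rot":[0, 0.1353, 0], "xyz":[-0.075, 0, -0.0083], "aperture":0},
    {"rot":[0, 0.1592, 0], "xyz":[-0.0817, 0, -0.0067], "aperture":0},
    {"rot":[0, 0.1671, 0], "xyz":[-0.0817, 0, -0.0067], "aperture":0},
    {"rot":[0, 0.1671, 0], "xyz":[-0.0817, 0, -0.0067], "aperture":0}
  ]
}}

```text
clock: 23.48
eef_pos: [0.5621, -0.1813, 0.2178]
tool_rot: [0.125, 0.992, 0.0, -0.0]
ft_force: [0.3, -0.4, -0.8]
grip_width: 0.0617
grasp_force: 65.6
```

```bash
python3 - <<'E'
from h import *
print(tool([.464,-.2993,.06],down(np.pi/2-.25)))
im2=eyes.camera("top")
cv2.imwrite("pics/j.png",crop("top",310,160,400,245,7,im2)) 
E
```

```text
[ 0.0002 -0.0007 -0.0006  0.0657 -0.1387  0.1578]
```

View pics/j.png

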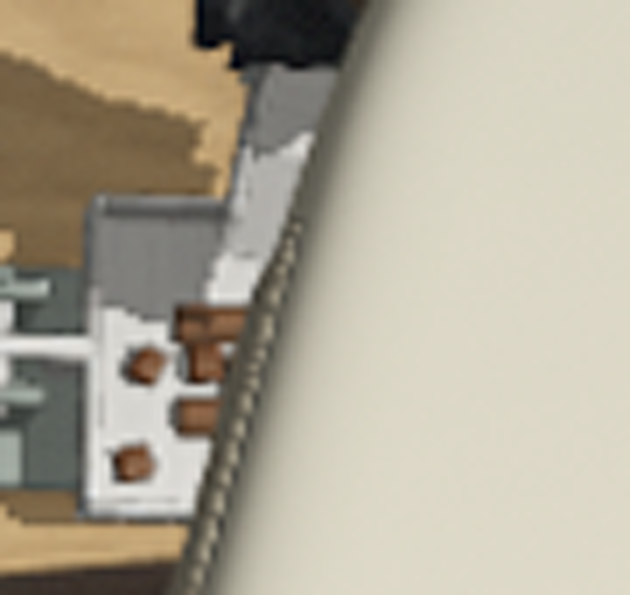

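The cup is upright over the pan's far side. Three fudge pieces and two logs are visible in the pan and the arm hides the rest. Set the cup down on the coaster.

Converted, 0.16 m is 0.2667, 0.14 m is 0.2333.

>>> {"method": "jog_arm", "body": {
  "plan": [
    {"xyz":[0.0333, -0.0833, 0], "aperture":0},
    {"xyz":[0.0667, -0.1667, 0], "aperture":0},
    {"xyz":[0.11, -0.2317, 0], "aperture":0},
    {"xyz":[0.11, -0.2317, 0.0833], "aperture":0},
    {"xyz":[0.11, -0.2317, 0.1667], "aperture":0},
    {"xyz":[0.11, -0.2317, 0.2333], "aperture":0},
    {"xyz":[0.11, -0.2317, 0.2667], "aperture":0},
    {"xyz":[0.11, -0.2317, 0.2667], "aperture":0},
    {"xyz":[0.11, -0.2317, 0.2667], "aperture":0}
  ]
}}

```text
clock: 24.65
eef_pos: [0.4627, -0.2996, 0.0609]
tool_rot: [0.125, 0.992, -0.001, 0.001]
ft_force: [0.7, 0.1, 0.0]
grip_width: 0.0611
grasp_force: 65.6
```

```bash
python3 - <<'E'
from h import *
print(tool([.464,-.2993,.0180],down(np.pi/2-.25)))
E
```

```text
[-0.0009  0.0027 -0.0009 -0.001   0.0006  0.0429]
```

Converted, 0.043 m is 0.0717, 0.042 m is 0.07.

>>> {"method": "jog_arm", "body": {
  "plan": [
    {"xyz":[-0.0017, 0, 0.025], "aperture":0},
    {"xyz":[-0.0017, 0, 0.05], "aperture":0},
    {"xyz":[-0.0017, 0, 0.0633], "aperture":0},
    {"xyz":[-0.0017, 0, 0.07], "aperture":0},
    {"xyz":[-0.0017, 0, 0.0717], "aperture":0},
    {"xyz":[-0.0017, 0, 0.0717], "aperture":0},
    {"xyz":[-0.0017, 0, 0.0717], "aperture":0.08},
    {"xyz":[-0.0017, 0, 0.0717], "aperture":0.08},
    {"xyz":[-0.0017, 0, 0.0717], "aperture":0.08}
  ]
}}

```text
clock: 25.78
eef_pos: [0.4633, -0.2995, 0.0161]
tool_rot: [0.125, 0.992, 0.0, -0.0]
ft_force: [0.1, 0.2, 0.4]
grip_width: 0.0801
grasp_force: 0.0
```

>>> {"method": "jog_arm", "body": {
  "plan": [
    {"xyz":[0, 0, -0.0667], "aperture":0.08},
    {"xyz":[0, 0, -0.1667], "aperture":0.08},
    {"xyz":[0, 0, -0.2667], "aperture":0.08},
    {"xyz":[0, 0, -0.3333], "aperture":0.08},
    {"xyz":[0, 0, -0.3333], "aperture":0.08}
  ]
}}

```text
clock: 26.4
eef_pos: [0.4655, -0.3009, 0.2206]
tool_rot: [0.125, 0.992, -0.002, 0.004]
ft_force: [-0.9, -0.3, -1.6]
grip_width: 0.0802
grasp_force: 0.0
```

>>> {"method": "jog_arm", "body": {
  "plan": [
    {"rot":[0, 0, 0.0299], "xyz":[0.1, 0, 0], "aperture":0.03},
    {"rot":[0, 0, 0.0598], "xyz":[0.2, 0, 0], "aperture":0.03},
    {"rot":[0, 0, 0.0891], "xyz":[0.25, 0.0833, 0], "aperture":0.03},
    {"rot":[0, 0, 0.1194], "xyz":[0.25, 0.1667, 0], "aperture":0.03},
    {"rot":[0, 0, 0.1496], "xyz":[0.25, 0.25, 0], "aperture":0.03},
    {"rot":[0, 0, 0.1798], "xyz":[0.25, 0.3333, 0], "aperture":0.03},
    {"rot":[0, 0, 0.2069], "xyz":[0.25, 0.4167, 0], "aperture":0.03},
    {"rot":[0, 0, 0.2149], "xyz":[0.25, 0.5, 0], "aperture":0.03},
    {"rot":[0, 0, 0.2149], "xyz":[0.25, 0.5, 0], "aperture":0.03},
    {"rot":[0, 0, 0.2149], "xyz":[0.25, 0.5, 0], "aperture":0.03}
  ]
}}

```text
clock: 27.65
eef_pos: [0.3918, 0.0291, 0.2151]
tool_rot: [0.717, 0.698, -0.001, -0.001]
ft_force: [-0.7, 0.1, -0.2]
grip_width: 0.03
grasp_force: 0.0
```

```bash
python3 - <<'E'
from h import *
im=eyes.camera("top"); s=eyes.camera("scene")
cv2.imwrite("pics/k.png",np.vstack([crop("top",225,175,405,245,4.4,im),crop("scene",205,170,385,235,4.4,s)]))
E
```

```text
(no output)
```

View pics/k.png

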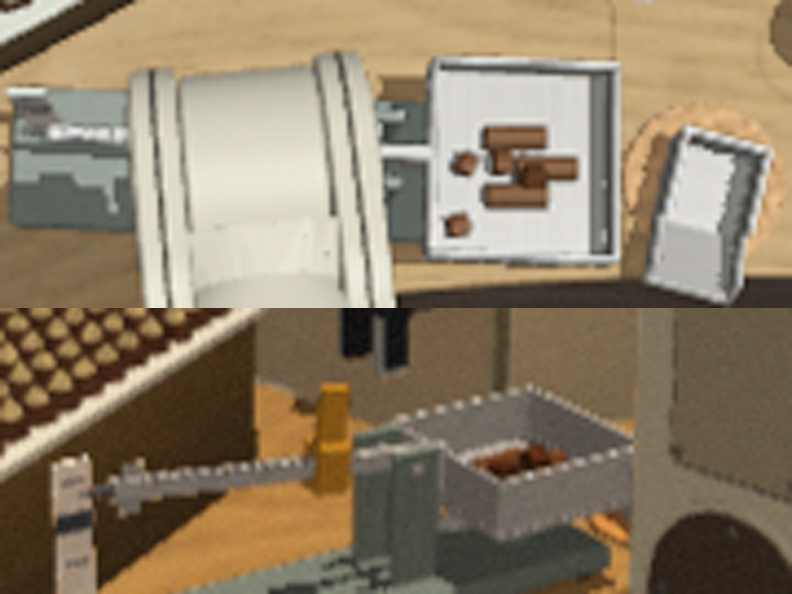

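All 4 fudge pieces and 3 logs are in the pan, and the empty cup stands on its coaster at (715,215). The pointer tip at (95,490) is above the band at (72,525), so the load is heavy and the poise must go outwards.

```bash
cat >> h.py <<'E'
yd=np.array([.045,.999,0]); pv=np.array([.4771,-.0591,.105]); xd=np.array([.999,-.045,0])
def beamplane(u,v): # scene pixel -> (r along beam dir, z) in the vertical plane of the beam
    c=eyes.calibration("scene"); R,t=c["R"],c["t"]; o=-R.T@t; d=R.T@np.linalg.solve(c["mtx"],[u,v,1])
    X=o+d*((pv-o)@xd)/(d@xd); return (X-pv)@yd, X[2]
E
python3 - <<'E'
from h import *
np.set_printoptions(precision=4,suppress=True)
g=lambda U,V:beamplane(205+(U+.5)/4.4-.5,170+(V-308+.5)/4.4-.5)
print("fin top",g(333,386),"body bot",g(333,490),"tip",g(92,491), "band",g(72,524))
c=lambda U,V:beamplane(205+U/4,170+V/4); print("tip before",c(85,240), "fin top before",c(290,88))
print(tool([.4771+.045*.05,-.0591+.05,.2],down(np.pi/2-.045)))
E
```

```text
fin top (np.float64(0.053178475583219975), np.float64(0.16734597638040816)) body bot (np.float64(0.053272605816160695), np.float64(0.09461467856204153)) tip (np.float64(0.22972877651547421), np.float64(0.13590343276159889)) band (np.float64(0.24442750221236273), np.float64(0.1174280975614016))
tip before (np.float64(0.2301181368245769), np.float64(0.0800942729327262)) fin top before (np.float64(0.06266252324835728), np.float64(0.15526747675918218))
[-0.0018 -0.001  -1.5553 -0.0345  0.0886  0.0154]
```

Converted, 0.089 m is 0.1483, 0.08 m is 0.1333, -1.555 rad is -0.2475.

>>> {"method": "jog_arm", "body": {
  "plan": [
    {"rot":[0, 0, -0.0299], "aperture":0.04},
    {"rot":[0, 0, -0.0598], "aperture":0.04},
    {"rot":[0, 0, -0.0891], "xyz":[0, 0.0333, 0], "aperture":0.04},
    {"rot":[0, 0, -0.1194], "xyz":[-0.0167, 0.0667, 0], "aperture":0.04},
    {"rot":[0, 0, -0.1496], "xyz":[-0.0333, 0.1, 0], "aperture":0.04},
    {"rot":[0, 0, -0.1798], "xyz":[-0.05, 0.1333, 0], "aperture":0.04},
    {"rot":[0, 0, -0.2101], "xyz":[-0.0583, 0.1483, 0], "aperture":0.04},
    {"rot":[0, 0, -0.2387], "xyz":[-0.0583, 0.1483, 0], "aperture":0.04},
    {"rot":[0, 0, -0.2475], "xyz":[-0.0583, 0.1483, 0], "aperture":0.04},
    {"rot":[0, 0, -0.2475], "xyz":[-0.0583, 0.1483, 0], "aperture":0.04}
  ]
}}

```text
clock: 29.0
eef_pos: [0.48, -0.0106, 0.216]
tool_rot: [0.024, 1.0, -0.0, -0.0]
ft_force: [0.2, 0.5, 0.1]
grip_width: 0.0398
grasp_force: 0.0
```

```bash
python3 - <<'E'
from h import *
P=pv+yd*.053; P[2]=.143
print(tool(P,down(np.pi/2-.045)))
im=eyes.camera("top"); s=eyes.camera("scene")
cv2.imwrite("pics/l.png",np.vstack([crop("top",225,165,345,245,5,im),crop("scene",225,165,345,205,5,s)]))
E
```

```text
[-0.0002 -0.0008 -0.0036  0.0007  0.0045  0.073 ]
```

View pics/l.png

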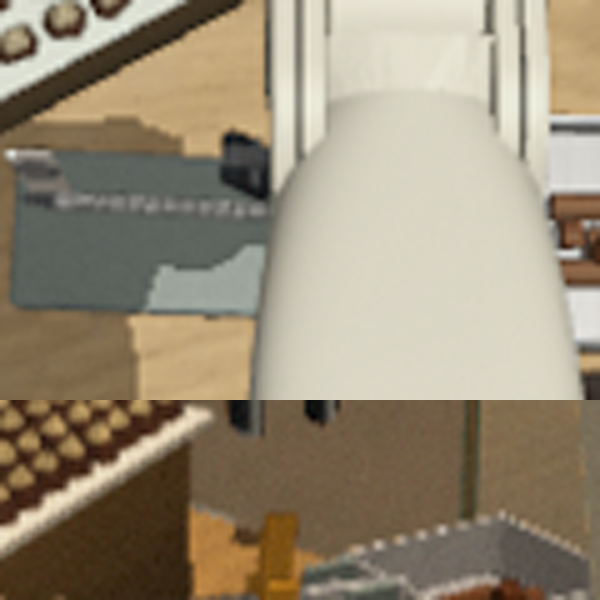

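The fingers at (247,415) and (322,408) straddle the fin at (278,518). The fin is about 4 mm further out than their midpoint, which matches the estimate. Descend around the fin.

Converted, 0.073 m is 0.1217, 0.004 m is 0.0067.

>>> {"method": "jog_arm", "body": {
  "plan": [
    {"xyz":[0, 0.0067, 0.0333], "aperture":0.04},
    {"xyz":[0, 0.0067, 0.0667], "aperture":0.04},
    {"xyz":[0, 0.0067, 0.1], "aperture":0.04},
    {"xyz":[0, 0.0067, 0.1217], "aperture":0.04},
    {"xyz":[0, 0.0067, 0.1217], "aperture":0.04}
  ]
}}

```text
clock: 29.72
eef_pos: [0.4798, -0.0055, 0.1426]
tool_rot: [0.023, 1.0, -0.0, -0.001]
ft_force: [0.6, 0.3, 0.7]
grip_width: 0.0398
grasp_force: 0.0
```

>>> {"method": "jog_arm", "body": {
  "plan": [
    {"aperture":0.026},
    {"aperture":0.026},
    {"aperture":0.026}
  ]
}}

```text
clock: 30.1
eef_pos: [0.481, -0.0054, 0.144]
tool_rot: [0.023, 1.0, -0.0, 0.001]
ft_force: [0.2, -1.3, 1.0]
grip_width: 0.0259
grasp_force: 0.3
```

```bash
python3 - <<'E'
from h import *
P=sensors.get_obs()["eef_pos"]; print((P-pv)@yd,(P-pv)@xd)
E
```

```text
0.05378853285022931 0.0015128585323500481
```

Converted, 0.06 m is 0.1, 0.04 m is 0.0667.

>>> {"method": "jog_arm", "body": {
  "plan": [
    {"xyz":[0, 0.0133, 0], "aperture":0.026},
    {"xyz":[0, 0.0267, 0], "aperture":0.026},
    {"xyz":[0, 0.04, 0], "aperture":0.026},
    {"xyz":[0, 0.0533, 0], "aperture":0.026},
    {"xyz":[0, 0.0667, 0], "aperture":0.026},
    {"xyz":[0, 0.08, 0], "aperture":0.026},
    {"xyz":[0, 0.09, 0], "aperture":0.026},
    {"xyz":[0, 0.095, 0], "aperture":0.026},
    {"xyz":[0, 0.1, 0], "aperture":0.026},
    {"xyz":[0, 0.1, 0], "aperture":0.026}
  ]
}}

```text
clock: 31.35
eef_pos: [0.4832, 0.0548, 0.1434]
tool_rot: [0.023, 1.0, 0.0, -0.0]
ft_force: [-0.1, 0.1, -0.5]
grip_width: 0.0262
grasp_force: 0.0
```

```bash
cat >> h.py <<'E'
def tipz(save=None):
    im=eyes.camera("scene").astype(int)
    if save: cv2.imwrite(save,crop("scene",205,170,265,250,7,im.astype(np.uint8)))
    return im
E
python3 - <<'E'
from h import *
im=tipz("pics/m.png"); P=sensors.get_obs()["eef_pos"]; print((P-pv)@yd)
for th in(-.12,-.06,0,.06,.12): print(th,proj("scene",pv+yd*.236*np.cos(th)+[0,0,.236*np.sin(th)]))
# grey rows near index plate
g=im.sum(2)//3; print("u 216..240"); 
for v in range(200,236): print(v,*g[v,214:240])
E
```

```text
0.11396803186718048
-0.12 [224.94369966 231.47030504]
-0.06 [224.31051674 226.89581336]
0 [223.94859893 222.19329407]
0.06 [223.86284251 217.38215034]
0.12 [224.05675046 212.48280278]
u 216..240
200 209 183 146 131 109 92 58 52 52 49 46 51 53 48 49 48 49 47 48 47 48 41 45 43 49 46
201 169 135 129 94 67 54 48 46 49 47 48 48 49 50 47 53 53 51 49 49 46 43 47 46 42 46
202 130 109 92 59 51 49 50 49 47 47 45 47 47 47 46 45 45 41 52 46 43 46 46 47 45 43
203 92 64 52 52 46 50 46 47 47 64 92 48 43 47 47 48 46 45 41 44 45 46 46 44 45 42
204 55 55 53 52 61 92 101 110 104 115 136 85 45 46 44 45 45 46 47 45 45 43 46 43 41 41
205 50 50 70 112 118 135 140 143 141 143 137 116 48 46 45 46 44 44 44 39 41 45 41 42 41 42
206 51 51 77 150 144 141 141 138 139 142 140 122 42 41 45 42 48 42 43 43 45 42 41 42 42 41
207 45 52 76 149 142 139 140 140 142 140 138 121 44 45 47 43 46 40 42 45 40 41 45 41 42 42
208 48 45 79 151 143 135 124 120 112 105 132 123 48 48 45 42 4
[... 1854 characters left out ...]
37 38 74 148 135 132 139 136 137 136 136 116 39 35 35 36 37 52 92 105 132 133 134 137 136
230 40 40 41 80 159 139 139 139 134 137 137 136 119 35 34 35 30 49 104 130 132 135 137 138 139 140
231 41 40 44 77 156 139 141 139 139 137 138 136 121 34 32 39 56 104 132 134 136 134 139 136 135 137
232 40 39 38 69 142 140 137 139 135 136 139 141 126 30 49 93 107 130 133 135 135 134 133 133 135 136
233 38 35 39 68 134 140 137 139 136 136 139 137 128 49 101 135 133 135 137 135 138 137 137 135 134 135
234 42 36 39 71 140 138 141 143 141 138 139 139 136 102 131 135 137 132 134 133 136 137 131 132 131 127
235 37 38 38 69 138 134 141 139 142 139 139 137 144 134 134 136 136 133 138 137 133 133 131 123 127 125
```

Converted, -0.003 m is -0.005.

>>> {"method": "jog_arm", "body": {
  "plan": [
    {"xyz":[0, -0.005, 0], "aperture":0.034},
    {"xyz":[0, -0.005, 0], "aperture":0.034},
    {"xyz":[0, -0.005, 0], "aperture":0.034},
    {"xyz":[0, -0.005, 0], "aperture":0.034},
    {"xyz":[0, -0.005, 0], "aperture":0.034},
    {"xyz":[0, -0.005, 0], "aperture":0.034},
    {"xyz":[0, -0.005, 0], "aperture":0.034},
    {"xyz":[0, -0.005, 0], "aperture":0.034},
    {"xyz":[0, -0.005, 0], "aperture":0.034},
    {"xyz":[0, -0.005, 0], "aperture":0.034}
  ],
  "lines": "1,2"
}}

```text
clock: 32.65
eef_pos: [0.4832, 0.0516, 0.1434]
```

>>> {"method": "jog_arm", "body": {
  "plan": [
    {"aperture":0.034},
    {"aperture":0.034},
    {"aperture":0.034},
    {"aperture":0.034},
    {"aperture":0.034},
    {"aperture":0.034},
    {"aperture":0.034},
    {"aperture":0.034}
  ],
  "lines": "1,2"
}}

```text
clock: 33.65
eef_pos: [0.4832, 0.0516, 0.1434]
```

```bash
cat >> h.py <<'E'
def bracket():
    g=eyes.camera("scene").astype(int).sum(2)/3
    for u in (232,233,234,235): print(u,*g[205:232,u].astype(int))
E
python3 - <<'E'
from h import *
bracket()
E
```

```text
232 48 42 48 59 57 70 94 105 102 101 100 94 97 105 83 33 37 32 33 38 33 41 36 35 54 105 132
233 44 41 74 100 102 95 96 102 99 102 95 96 97 98 74 40 35 34 39 39 37 33 31 37 93 129 132
234 41 46 74 99 96 89 91 98 103 102 93 97 95 74 39 32 34 33 39 37 35 37 35 60 106 131 130
235 42 51 80 100 101 101 97 104 105 103 92 92 100 73 37 38 36 34 39 34 41 37 54 100 131 133 138
```

Converted, 0.0145 m is 0.0242, 0.0115 m is 0.0192.

>>> {"method": "jog_arm", "body": {
  "plan": [
    {"aperture":0.026},
    {"aperture":0.026},
    {"xyz":[0, 0.005, 0], "aperture":0.026},
    {"xyz":[0, 0.01, 0], "aperture":0.026},
    {"xyz":[0, 0.015, 0], "aperture":0.026},
    {"xyz":[0, 0.0192, 0], "aperture":0.026},
    {"xyz":[0, 0.0225, 0], "aperture":0.026},
    {"xyz":[0, 0.0242, 0], "aperture":0.026},
    {"xyz":[0, 0.0242, 0], "aperture":0.026},
    {"xyz":[0, 0.0242, 0], "aperture":0.026}
  ],
  "lines": "1,2"
}}

```text
clock: 34.95
eef_pos: [0.4839, 0.0662, 0.1435]
```

>>> {"method": "jog_arm", "body": {
  "plan": [
    {"xyz":[0, -0.005, 0], "aperture":0.034},
    {"xyz":[0, -0.005, 0], "aperture":0.034},
    {"xyz":[0, -0.005, 0], "aperture":0.034},
    {"xyz":[0, -0.005, 0], "aperture":0.034},
    {"xyz":[0, -0.005, 0], "aperture":0.034},
    {"xyz":[0, -0.005, 0], "aperture":0.034},
    {"xyz":[0, -0.005, 0], "aperture":0.034},
    {"xyz":[0, -0.005, 0], "aperture":0.034},
    {"xyz":[0, -0.005, 0], "aperture":0.034},
    {"xyz":[0, -0.005, 0], "aperture":0.034}
  ],
  "lines": "1,2"
}}

```text
clock: 36.2
eef_pos: [0.4837, 0.0631, 0.1434]
```

>>> {"method": "jog_arm", "body": {
  "plan": [
    {"aperture":0.034},
    {"aperture":0.034},
    {"aperture":0.034},
    {"aperture":0.034},
    {"aperture":0.034},
    {"aperture":0.034},
    {"aperture":0.034},
    {"aperture":0.034}
  ],
  "lines": "1,2"
}}

```text
clock: 37.2
eef_pos: [0.4837, 0.0631, 0.1434]
```

```bash
python3 - <<'E'
from h import *
bracket(); P=sensors.get_obs()["eef_pos"]; print((P-pv)@yd)
E
```

```text
232 43 43 38 38 43 38 41 43 40 41 77 100 97 84 89 103 104 102 99 80 55 47 39 33 50 102 130
233 43 44 43 46 41 42 44 41 44 49 78 97 95 91 94 100 104 100 95 98 101 75 38 38 94 131 130
234 44 44 42 43 40 35 42 37 37 75 100 101 97 97 101 103 102 104 101 98 100 74 35 57 103 131 134
235 42 46 42 42 41 40 40 40 40 71 101 100 97 100 101 103 100 107 105 96 106 81 48 100 128 132 136
0.12234933263979111
```

```bash
python3 - <<'E'
from h import *
np.set_printoptions(precision=2,suppress=True)
for r in(.2,.21,.22): print(r,[proj("scene",pv+yd*r*np.cos(th)+[0,0,r*np.sin(th)]) for th in(-.12,0,.12)])
g=cv2.imread("pics/scene0.png").astype(int)
print("b-r channel diff, scene0 (-.12)")
for u in(233,234,235,236): print(u,*(g[212:236,u,2]-g[212:236,u,0]))
s=eyes.camera("scene"); a=cv2.imread("pics/scene0.png")[:,:,::-1]; k=cv2.imread("pics/k.png")
cv2.imwrite("pics/n.png",np.hstack([crop("scene",210,195,250,245,9,a),crop("scene",210,195,250,245,9,s)]))
E
```

```text
0.2 [array([236.34, 226.99]), array([235.59, 219.19]), array([235.75, 211.05])]
0.21 [array([233.2 , 228.22]), array([232.38, 220.02]), array([232.53, 211.44])]
0.22 [array([230.04, 229.47]), array([229.16, 220.85]), array([229.29, 211.84])]
b-r channel diff, scene0 (-.12)
233 40 43 39 37 39 37 34 36 35 24 21 16 14 18 21 18 14 23 55 86 105 116 120 115
234 40 38 38 34 41 38 37 37 23 19 17 15 17 19 17 19 16 15 15 16 58 108 118 120
235 38 42 36 37 33 34 36 34 17 16 14 19 20 24 17 18 16 18 15 22 78 120 120 118
236 34 37 35 38 34 34 32 35 23 22 22 20 15 17 14 22 16 17 15 43 96 121 119 121
```

View pics/n.png

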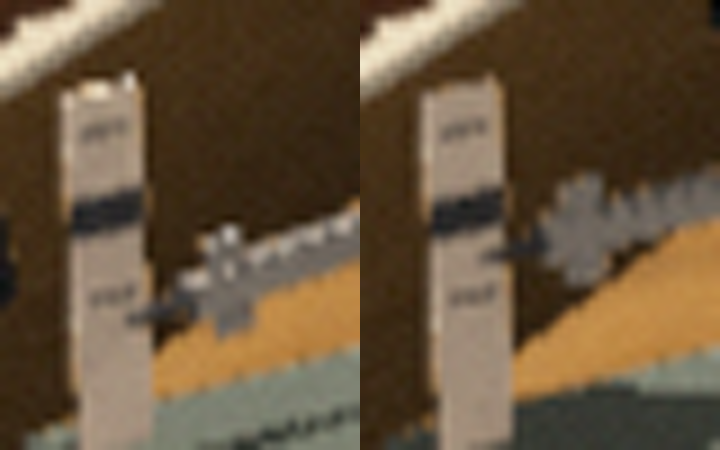

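At left is the start (tip low) and at right is now: the tip at (487,255) is just below the band at (470,210), parallax included. That puts the beam at about -0.03 rad, so the poise must come in about 4 mm.

Converted, -0.003 m is -0.005.

>>> {"method": "jog_arm", "body": {
  "plan": [
    {"xyz":[0, -0.005, 0], "aperture":0.034},
    {"xyz":[0, -0.005, 0], "aperture":0.03},
    {"xyz":[0, -0.005, 0], "aperture":0.026},
    {"xyz":[0, -0.005, 0], "aperture":0.023},
    {"xyz":[0, -0.005, 0], "aperture":0.021},
    {"xyz":[0, -0.005, 0], "aperture":0.021},
    {"xyz":[0, -0.005, 0], "aperture":0.021},
    {"xyz":[0, -0.005, 0], "aperture":0.021}
  ]
}}

```text
clock: 38.3
eef_pos: [0.4836, 0.0601, 0.1434]
tool_rot: [0.023, 1.0, -0.0, 0.0]
ft_force: [-1.1, 0.5, 0.3]
grip_width: 0.0213
grasp_force: 0.3
```

>>> {"method": "jog_arm", "body": {
  "plan": [
    {"aperture":0.025},
    {"aperture":0.034},
    {"aperture":0.034},
    {"aperture":0.034},
    {"aperture":0.034},
    {"aperture":0.034},
    {"aperture":0.034},
    {"aperture":0.034},
    {"aperture":0.034},
    {"aperture":0.034}
  ],
  "lines": "1,2"
}}

```text
clock: 39.55
eef_pos: [0.4836, 0.0601, 0.1434]
```

>>> {"method": "jog_arm", "body": {
  "plan": [
    {"aperture":0.034},
    {"aperture":0.034},
    {"aperture":0.034},
    {"aperture":0.034},
    {"aperture":0.034},
    {"aperture":0.034},
    {"aperture":0.034},
    {"aperture":0.034}
  ],
  "lines": "1,2"
}}

```text
clock: 40.55
eef_pos: [0.4836, 0.0601, 0.1434]
```

```bash
python3 - <<'E'
from h import *
bracket(); P=sensors.get_obs()["eef_pos"]; print((P-pv)@yd)
E
```

```text
232 44 44 42 43 42 78 101 98 87 92 107 103 107 105 110 107 88 45 35 35 40 41 34 37 53 104 128
233 44 38 44 39 43 74 100 92 92 92 100 100 104 100 95 97 95 74 37 38 38 36 34 35 92 129 133
234 44 43 39 46 46 79 101 98 94 96 102 104 98 96 95 97 75 37 40 37 36 39 33 56 104 130 135
235 38 44 45 39 69 100 101 100 101 99 103 108 101 99 98 101 79 35 37 38 33 34 59 102 131 134 138
0.11937957907037332
```

Converted, 0.005 m is 0.0083, 0.003 m is 0.005.

>>> {"method": "jog_arm", "body": {
  "plan": [
    {"xyz":[0, 0.005, 0], "aperture":0.034},
    {"xyz":[0, 0.0083, 0], "aperture":0.034},
    {"xyz":[0, 0.0083, 0], "aperture":0.03},
    {"xyz":[0, 0.0083, 0], "aperture":0.026},
    {"xyz":[0, 0.0083, 0], "aperture":0.023},
    {"xyz":[0, 0.0083, 0], "aperture":0.021},
    {"xyz":[0, 0.0083, 0], "aperture":0.021},
    {"xyz":[0, 0.0083, 0], "aperture":0.021},
    {"xyz":[0, 0.0083, 0], "aperture":0.021}
  ]
}}

```text
clock: 41.72
eef_pos: [0.4838, 0.0651, 0.1434]
tool_rot: [0.023, 1.0, -0.0, -0.0]
ft_force: [-0.1, -0.3, 0.9]
grip_width: 0.021
grasp_force: 0.3
```

>>> {"method": "jog_arm", "body": {
  "plan": [
    {"aperture":0.025},
    {"aperture":0.034},
    {"aperture":0.034},
    {"aperture":0.034},
    {"aperture":0.034},
    {"aperture":0.034},
    {"aperture":0.034},
    {"aperture":0.034},
    {"aperture":0.034},
    {"aperture":0.034}
  ],
  "lines": "1,2"
}}

```text
clock: 42.98
eef_pos: [0.4838, 0.0651, 0.1434]
```

>>> {"method": "jog_arm", "body": {
  "plan": [
    {"aperture":0.034},
    {"aperture":0.034},
    {"aperture":0.034},
    {"aperture":0.034},
    {"aperture":0.034},
    {"aperture":0.034},
    {"aperture":0.034},
    {"aperture":0.034}
  ],
  "lines": "1,2"
}}

```text
clock: 43.98
eef_pos: [0.4838, 0.0651, 0.1434]
```

```bash
python3 - <<'E'
from h import *
bracket(); P=sensors.get_obs()["eef_pos"]; print((P-pv)@yd)
E
```

```text
232 44 45 43 41 44 38 42 44 37 76 104 98 88 94 106 105 104 100 81 57 49 39 33 41 54 102 131
233 44 42 45 41 40 44 42 43 50 82 102 96 88 91 103 103 101 95 98 99 75 37 35 35 92 130 133
234 43 41 42 45 40 39 40 42 75 99 99 101 95 100 104 104 105 102 98 96 76 35 34 58 105 133 138
235 43 44 44 39 44 38 42 43 72 100 101 98 97 100 102 103 109 108 97 105 82 37 52 102 134 136 135
0.12435014916540231
```

Converted, -0.0014 m is -0.0023.

>>> {"method": "jog_arm", "body": {
  "plan": [
    {"xyz":[0, -0.0023, 0], "aperture":0.03},
    {"xyz":[0, -0.0023, 0], "aperture":0.026},
    {"xyz":[0, -0.0023, 0], "aperture":0.023},
    {"xyz":[0, -0.0023, 0], "aperture":0.021},
    {"xyz":[0, -0.0023, 0], "aperture":0.021},
    {"xyz":[0, -0.0023, 0], "aperture":0.021},
    {"xyz":[0, -0.0023, 0], "aperture":0.021}
  ]
}}

```text
clock: 44.9
eef_pos: [0.4837, 0.0637, 0.1434]
tool_rot: [0.023, 1.0, 0.0, 0.0]
ft_force: [0.4, 0.9, 0.4]
grip_width: 0.021
grasp_force: 0.3
```

>>> {"method": "jog_arm", "body": {
  "plan": [
    {"aperture":0.025},
    {"aperture":0.034},
    {"aperture":0.034},
    {"aperture":0.034},
    {"aperture":0.034},
    {"aperture":0.034},
    {"aperture":0.034},
    {"aperture":0.034},
    {"aperture":0.034},
    {"aperture":0.034}
  ],
  "lines": "1,2"
}}

```text
clock: 46.15
eef_pos: [0.4837, 0.0637, 0.1434]
```

>>> {"method": "jog_arm", "body": {
  "plan": [
    {"aperture":0.034},
    {"aperture":0.034},
    {"aperture":0.034},
    {"aperture":0.034},
    {"aperture":0.034},
    {"aperture":0.034},
    {"aperture":0.034},
    {"aperture":0.034}
  ],
  "lines": "1,2"
}}

```text
clock: 47.15
eef_pos: [0.4837, 0.0637, 0.1434]
```

```bash
python3 - <<'E'
from h import *
bracket(); P=sensors.get_obs()["eef_pos"]; print((P-pv)@yd)
E
```

```text
232 41 43 39 41 41 38 46 40 79 101 95 85 93 101 103 105 101 81 55 46 39 37 34 32 53 107 129
233 46 38 43 41 37 39 39 47 79 95 96 93 94 106 103 103 91 89 103 80 35 35 33 35 94 132 134
234 39 43 37 41 40 41 35 72 100 99 95 102 99 103 99 101 99 97 101 72 30 34 32 53 107 132 134
235 44 47 40 44 37 37 42 71 97 100 97 102 105 104 103 105 105 95 106 82 34 34 53 101 132 133 137
0.12297733627641998
```

The bracket centre is now at 218.1 px against 218 px for level. Lift clear and check that it stays there.

Converted, -0.08 m is -0.1333, -0.05 m is -0.0833.

>>> {"method": "jog_arm", "body": {
  "plan": [
    {"xyz":[0, 0, -0.0333], "aperture":0.034},
    {"xyz":[0, 0, -0.0833], "aperture":0.034},
    {"xyz":[0, 0, -0.1333], "aperture":0.034},
    {"xyz":[0, 0, -0.1333], "aperture":0},
    {"xyz":[0, 0, -0.1333], "aperture":0},
    {"xyz":[0, 0, -0.1333], "aperture":0},
    {"xyz":[0, 0, -0.1333], "aperture":0},
    {"xyz":[0, 0, -0.1333], "aperture":0}
  ],
  "lines": "1,2"
}}

```text
clock: 48.2
eef_pos: [0.4835, 0.0636, 0.2229]
```

```bash
python3 - <<'E'
from h import *
bracket(); print(tool([.5801,.3633,.11],down(np.pi/2-.045)))
E
```

```text
232 45 44 38 38 45 37 40 41 75 102 98 89 93 103 101 102 99 77 54 49 39 38 35 34 51 106 133
233 41 42 42 41 44 41 38 49 78 96 93 95 94 107 103 101 92 90 99 79 33 27 34 35 93 132 126
234 42 40 46 41 39 41 45 70 94 100 101 100 101 103 102 101 101 97 96 74 34 34 33 55 106 130 131
235 40 45 43 47 42 43 39 75 98 102 99 101 102 101 99 103 108 100 104 80 37 35 49 100 133 136 136
[-1.000e-04 -8.000e-04 -8.000e-04 -8.280e-02  3.038e-01  1.129e-01]
```

Unchanged with the gripper clear. Next is the bell, and I'll check its plunger position once more against the scene camera.

Converted, 0.304 m is 0.5067, 0.24 m is 0.4.

>>> {"method": "jog_arm", "body": {
  "plan": [
    {"xyz":[-0.025, 0.1, 0], "aperture":0},
    {"xyz":[-0.05, 0.2, 0], "aperture":0},
    {"xyz":[-0.075, 0.3, 0], "aperture":0},
    {"xyz":[-0.1083, 0.4, 0], "aperture":0},
    {"xyz":[-0.1383, 0.5067, 0.05], "aperture":0},
    {"xyz":[-0.1383, 0.5067, 0.1333], "aperture":0},
    {"xyz":[-0.1383, 0.5067, 0.1883], "aperture":0},
    {"xyz":[-0.1383, 0.5067, 0.1883], "aperture":0},
    {"xyz":[-0.1383, 0.5067, 0.1883], "aperture":0}
  ]
}}

```text
clock: 49.38
eef_pos: [0.5814, 0.3639, 0.1121]
tool_rot: [0.023, 1.0, 0.001, 0.001]
ft_force: [-0.6, 0.4, 1.2]
grip_width: -0.0
grasp_force: 0.0
```

```bash
python3 - <<'E'
from h import *
g=cv2.imread("pics/e.png"); print("plunger top in e.png (148,378):",110+148/4,150+378/4,"predicted",proj("scene",[.5801,.3633,.06]))
print(tool([.5801,.3633,.061],down(np.pi/2-.045)))
E
```

```text
plunger top in e.png (148,378): 147.0 244.5 predicted [147.36461992 242.81712225]
[ 0.0013  0.0019 -0.0011  0.0014 -0.0007  0.0511]
```

Converted, 0.056 m is 0.0933, 0.055 m is 0.0917.

>>> {"method": "jog_arm", "body": {
  "plan": [
    {"xyz":[0.0017, -0.0017, 0.05], "aperture":0},
    {"xyz":[0.0017, -0.0017, 0.08], "aperture":0},
    {"xyz":[0.0017, -0.0017, 0.0867], "aperture":0},
    {"xyz":[0.0017, -0.0017, 0.09], "aperture":0},
    {"xyz":[0.0017, -0.0017, 0.0917], "aperture":0},
    {"xyz":[0.0017, -0.0017, 0.0933], "aperture":0},
    {"xyz":[0.0017, -0.0017, 0.0933], "aperture":0}
  ]
}}

```text
clock: 50.25
eef_pos: [0.5797, 0.3625, 0.0566]
tool_rot: [0.023, 1.0, 0.0, 0.001]
ft_force: [-2.8, -2.9, 7.4]
grip_width: 0.0002
grasp_force: 3.6
```

Converted, 0.002 m is 0.0033, 0.001 m is 0.0017.

>>> {"method": "jog_arm", "body": {
  "plan": [
    {"xyz":[0, 0, 0.0017], "aperture":0},
    {"xyz":[0, 0, 0.0033], "aperture":0},
    {"xyz":[0, 0, 0.0033], "aperture":0}
  ]
}}

```text
clock: 50.62
eef_pos: [0.5798, 0.3625, 0.0562]
tool_rot: [0.023, 1.0, 0.0, 0.001]
ft_force: [-6.6, -4.8, 12.9]
grip_width: -0.0006
grasp_force: 6.5
```

>>> {"method": "jog_arm", "body": {
  "plan": [
    {"xyz":[0, 0, -0.0333], "aperture":0},
    {"xyz":[0, 0, -0.1167], "aperture":0},
    {"xyz":[0, 0, -0.2], "aperture":0},
    {"xyz":[0, 0, -0.2667], "aperture":0},
    {"xyz":[0, 0, -0.2667], "aperture":0},
    {"xyz":[0, 0, -0.2667], "aperture":0},
    {"xyz":[0, 0, -0.2667], "aperture":0},
    {"xyz":[0, 0, -0.2667], "aperture":0}
  ]
}}

```text
clock: 51.62
eef_pos: [0.579, 0.3623, 0.2107]
tool_rot: [0.023, 1.0, -0.001, -0.001]
ft_force: [0.4, -0.2, -0.8]
grip_width: -0.0001
grasp_force: 0.0
```

```bash
python3 - <<'E'
from h import *
bracket()
E
```

```text
232 46 43 44 44 44 40 37 39 79 101 98 97 105 102 109 108 102 76 53 47 36 35 36 37 49 103 132
233 42 44 46 45 44 45 41 62 89 100 98 133 142 109 112 108 96 90 102 78 36 30 33 38 96 133 136
234 43 44 44 44 45 42 36 120 138 100 98 137 146 110 110 109 103 96 101 74 35 33 31 53 106 134 137
235 45 44 39 43 46 43 41 141 158 101 103 118 126 108 109 111 108 103 108 87 37 30 52 103 134 136 139
```

```bash
python3 - <<'E'
from h import *
a=cv2.imread("pics/top0.png").astype(int); b=eyes.camera("top")[:,:,::-1].astype(int)
s=cv2.imread("pics/scene0.png").astype(int); t=eyes.camera("scene")[:,:,::-1].astype(int)
print("jar top",abs(a-b)[160:195,405:445].mean(),"cup rim",abs(a-b)[200:245,365:402].mean(),"card scene",abs(s-t)[258:292,78:122].mean(),"card top",abs(a-b)[188:205,105:145].mean())
m=((b[195:255,130:225,2]<150)&(b[195:255,130:225,2]>b[195:255,130:225,0]+25)); print("brown on slab",m[5:50,25:70].sum())
E
```

```text
jar top 1.61 cup rim 20.305705705705705 card scene 25.112745098039216 card top 62.26960784313726
brown on slab 14
```

Converted, 0.28 m is 0.4667, 0.25 m is 0.4167.

>>> {"method": "jog_arm", "body": {
  "plan": [
    {"xyz":[0.0833, 0, 0], "aperture":0},
    {"xyz":[0.1667, 0, 0], "aperture":0},
    {"xyz":[0.25, -0.05, 0], "aperture":0},
    {"xyz":[0.3333, -0.1, 0], "aperture":0},
    {"xyz":[0.4167, -0.15, 0], "aperture":0},
    {"xyz":[0.4667, -0.2, 0], "aperture":0},
    {"xyz":[0.4667, -0.2, 0], "aperture":0},
    {"xyz":[0.4667, -0.2, 0], "aperture":0}
  ],
  "lines": "1,2"
}}

```text
clock: 52.78
eef_pos: [0.2951, 0.2562, 0.213]
```

```bash
python3 - <<'E'
from h import *
a=cv2.imread("pics/top0.png").astype(int); b=eyes.camera("top")[:,:,::-1].astype(int)
s=cv2.imread("pics/scene0.png").astype(int); t=eyes.camera("scene")[:,:,::-1].astype(int)
print("card scene",abs(s-t)[258:292,78:122].mean(),"card top",abs(a-b)[188:205,105:145].mean())
bracket()
E
```

```text
card scene 2.1579768270944744 card top 0.6911764705882353
232 32 31 25 30 27 27 22 23 27 23 30 65 90 99 107 107 102 77 57 49 36 35 37 30 49 101 127
233 60 64 62 61 61 59 61 60 52 50 55 73 85 98 109 105 90 90 99 80 33 34 33 37 97 129 132
234 95 96 95 96 97 97 92 95 94 94 92 94 88 99 106 106 104 98 98 74 35 35 32 58 106 133 134
235 86 91 88 89 92 92 91 94 94 94 95 94 92 101 108 109 105 99 105 82 36 34 49 102 130 132 136
```

```bash
python3 -c "
from workcell import bot, eyes, sensors
print(bot.job_done())"
```

```text
the job is handed in; nothing more can be done
None
```

I handed the job in at about 53 s: 4 fudge pieces and 3 logs are in the pan, the empty cup is upright on its coaster, the pointer rests untouched at about level on the dark band, the bell was pressed fully down, and camera checks show the jar and card stand unmoved.

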